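# Load the spring cart and hold it at its release mark

### The arm

A 6-joint arm with a two-finger parallel gripper is mounted at the origin on the work surface. World frame = base frame: x ahead of the robot, y to its left, z up, the work surface at z = 0. Lengths are in m, angles in rad, forces in N, time in s.
With the tool pointing down it reaches from about 0.375 to 0.975 m from the base axis. Payload 3.8 kg.
Tool frame: the origin (TCP) lies between the finger pads, 19 mm behind the fingertips; this is the grasp point; z points along the fingers, y is the direction in which the jaws open and shut (so a half turn about z gives the same grasp; the last joint's range is limited). The gripper opens to 85 mm and grips with 20 to 120 N. Pads are 22 mm wide; open, the fingers measure 114 mm over their backs; the gripper's body (76 mm by 85 mm) begins 54 mm behind the grasp point. The pads swing forward as they close: fully open they stand 13 mm farther back than shut.
Start: joints at [-1.189, 0.264, 1.604, -0, 1.274, -0.037], TCP at [0.274, -0.617, 0.25] pointing down, gripper open.
Joint ranges: [-2.63, 2.63], [-0.94, 2.18], [0.31, 2.57], [-1.31, 4.45], [0, 2.66], [-2.55, 2.55]. Speed limits (rad/s): [2.57, 2.57, 3.14, 3.14, 3.14, 3.14].

### API

Orientations are given as a rotation vector (axis times angle).
In Python, from workcell import bot, viewer gives the robot as it stands.
- The arm moves only by the tool jog_arm, never from a script. Its argument "motion" is a list of rows, each an object of numbers: "dx", "dy", "dz": the shift along the world's x, y, z in cm; "turn": the turn about the world's z in rad. A call has 1 to 12 rows; each row shifts and turns the commanded pose from where the row before left it; what a row does not reach is not made up. A row lasts 1/12 s, in which the tool goes at most 41.7 mm and 7.16 degrees, less where a joint would pass 70% of its speed; a pose out of reach is approached as far as the arm can. A call is refused whole if a number of a shift passes 4.17 or a number of a turn 0.125, either way. A call with a gripper value outside its range is refused whole. "fingers" is the finger opening in cm, from 0 to 8.54, set as the call begins (left out, the last holds). The fingers move at their own pace and stop on an object; "grip_force" is the grip in N (left out, the last holds). Time passes only in rows, so rows that do not move let the fingers close. It gives the time, the measured TCP pose, the force and the opening at its end, in the units of the state.
- bot.read_state(): the state, without advancing time (a new reading comes with each control period).
- viewer.read_camera(name): name is "scene" or "top"; returns (picture, depth): 400x640x3 uint8, red, green, blue; 400x640 float32, m along the optical axis (not along the pixel's ray), 0 where there is no reading.
- viewer.camera_info(name): a dict with "vertical_fov" (degrees; the focal length in pixels is half the picture's height over the tangent of half this angle, whatever the lens; pixels are square), "cx", "cy" (the principal point, pixels), "dist" ([k1, k2, p1, p2, k3] as OpenCV has them; the pictures are not rectified), "R" (3x3) and "t" (3): a world point X has camera coordinates R X + t. Camera axes: x right, y down, z forward; pixel columns grow to the right and rows downward; lengths in m; the calibration is good to about 2 mm. A picture is of the moment at which its call begins. camera_info takes no time and is no camera call.
- bot.finish_job(): hands the job in, once; it reports no verdict.
The state is a dict: "time": time; "q": joint angles; "joint_vel": joint speeds; "joint_torque": joint torques, N m; "tool_pos": TCP position; "tcp_rot": TCP orientation; "wrist_force": force on the tool from outside, world axes, zero at the start; "torque": the same for the moment, N m; "width": opening from 0.0 (shut) to 1.0 (fully open).
Only numpy, scipy, OpenCV 4.12 (cv2) and the standard library are available. Lean on these libraries where they do the work, as an engineer would, in place of code of your own. Each camera call takes 0.05 s, during which the arm holds its last target. There are 200 camera calls.

### The job

Get the spring-cart rig ready for a free-vibration run: pour all five brass balls from the scoop through the orange funnel into the cart's clear tube, and set the empty scoop back down upright on the bench, clear of the rig. Then pull the cart out by its red post until its yellow pointer lines up with the red mark on the scale, and finish while still holding it there against the spring; leave the other things on the bench alone.

Things in the scene. Friction and masses are not known exactly. Their poses are not given: they have to be found in the camera images.
- rig: Fixed bench rig, aluminium base 335 x 110 x 12 mm with guide rods; origin on the bench under the cart's tube axis at rest; z up. The cart is pulled out along the rig's -x. The base runs 165 mm to -x, 170 mm to +x; a white scale 14 mm high along its -y side (y -70 to -106 mm), a tick every 10 mm; a blue spring canister, 59 mm high, at the +x end
- cart (a joint): Travel of the cart, m: 0 at rest, growing as it is pulled out along the rig's -x, stop at 0.10. A spring pulls it home: 4.4 N at 0, plus 1.1 N per 10 mm; let go, it runs back. It carries tube, funnel, drawbar, post and pointer. Cart plate top 50 mm above the bench; the drawbar, from cart to post, has its top 58 mm above the bench
- cart_mouth (a point): Centre of the funnel's rim, on the cart, 165 mm above the bench. Orange funnel: rim 111 mm across outside, 105 mm inside, narrowing over 45 mm of height to the tube
- cart_tube (a point): Centre of the clear tube's inner floor, 53 mm above the bench, straight under cart_mouth. Tube 54 mm outside, 46 mm inside, its top (the funnel's foot) 120 mm above the bench
- post_grip (a point): Point to take the red pull post by, on its axis, 85 mm above the bench. Upright round post, 24 mm across, on the drawbar 185 mm from the tube axis along the rig's -x; its top is 110 mm above the bench (25 mm above this point), the drawbar's top 27 mm below this point
- cart_pointer (a point): Tip of the cart's yellow pointer (6 mm wide), 24 mm above the bench beside the scale, on the rig's -y side; with the cart at home it is 70 mm from the tube axis along the rig's -x axis
- mark: Red clip fixed on the scale: an upright blade 6 mm wide, 20 mm high, pointing at the cart. Origin at the blade's foot, 14 mm above the bench, axes as the rig's. It sits 45 to 75 mm further along the rig's -x than the pointer at home; the pointer is at the mark when their positions along the rig's x agree
- scoop: Loose steel scoop, about 180 g: floor 76 x 60 mm, 3 mm thick, walls 28 mm high, open spout to its own -x with a 21 degree ramp up to a 14 mm high lip 54 mm wide inside. At the back (+x) an upright blue grip block 14 mm (x) by 28 mm (y), 80 mm high. Origin under the middle of the floor; z up. It pours when the spout is tipped down 40 to 60 degrees
- scoop_grip (a point): Middle of the upper part of the scoop's blue grip, 45 mm to +x and 58 mm above the scoop's origin
- scoop_lip (a point): Middle of the spout's lip, 68 mm to -x and 14 mm above the scoop's origin
- mouse: Black computer mouse, 105 x 60 x 30 mm, loose bystander, origin under its middle
- mug: Blue mug, 80 mm across, 90 mm high, loose bystander, origin under its middle
- screwdriver: Screwdriver lying down, loose bystander
- disc_weight: Steel disc weight, 44 mm across, 22 mm high, loose bystander, origin under its middle
- multimeter: Yellow multimeter lying down, 150 x 80 x 35 mm, loose bystander, origin under its middle
- nut_tray: Grey tray with three bays, 120 x 160 x 30 mm, loose bystander, origin under its middle
- ball1_center (a point): Centre of a brass ball, 16 mm across, 18 g; it starts lying in the scoop
- ball2_center (a point): Centre of a brass ball, 16 mm across, 18 g; it starts lying in the scoop
- ball3_center (a point): Centre of a brass ball, 16 mm across, 18 g; it starts lying in the scoop
- ball4_center (a point): Centre of a brass ball, 16 mm across, 18 g; it starts lying in the scoop
- ball5_center (a point): Centre of a brass ball, 16 mm across, 18 g; it starts lying in the scoop
Not all that is in view belongs to the job. Leave any purple look-alike of the scoop alone.

How it is judged:
By the outcome, as a careful person would: the job done as asked, in the order asked, and still so for the second after the job is handed in, while the arm keeps its last pose, push and grip.
It also fails if it takes over 72 s, if anything falls off the work surface, if the arm or the gripper's body presses on something with over 40 N, if the wrist force passes 120 N, or if a joint passes its speed limit or range.

## Working session

There is one attempt and no reset: what is moved stays moved. The work goes in short steps, Python scripts to look and compute and a tool call to move; the robot and the scene stay as the last step left them, time stands still between calls to the robot, and variables do not carry over. Pictures are saved under pics/ and viewed, about 8 in all and at most 12, crops included, and the job is handed in when it is done.

Besides the shell and the picture viewer there is one more tool, called after ">>>" in YAML: its name, and indented under it one key for each argument. jog_arm: Moves the arm, as the interface text tells. Its arguments: {"type":"object","properties":{"motion":{"type":"array"},"fingers":{"type":"number"},"grip_force":{"type":"number"}},"required":["motion"]}

```bash
ls -la; mkdir -p pics; cat > h.py <<'E'
import numpy as np,cv2
from workcell import bot,viewer
def K(n):
    c=viewer.camera_info(n);f=200/np.tan(np.radians(c['vertical_fov'])/2)
    return np.array([[f,0,c['cx']],[0,f,c['cy']],[0,0,1]]),np.array(c['dist'],float),np.array(c['R']),np.array(c['t'])
def rays(n,uv):
    k,d,R,t=K(n);p=cv2.undistortPoints(np.array(uv,float).reshape(-1,1,2),k,d)[:,0]
    return -R.T@t,np.c_[p,np.ones(len(p))]@R   # scale = depth
def onplane(n,uv,z):
    o,r=rays(n,uv);return o+r*((z-o[2])/r[:,2])[:,None]
def cloud(n,dep):
    v,u=np.mgrid[:400,:640];o,r=rays(n,np.c_[u.ravel(),v.ravel()])
    return (o+r*dep.reshape(-1,1)).reshape(400,640,3)
def proj(n,X):
    k,d,R,t=K(n);return cv2.projectPoints(np.array(X,float).reshape(-1,3),cv2.Rodrigues(R)[0],t,k,d)[0][:,0]
E
python3 - <<'E'
from h import *
for n in('scene','top'):
    im,d=viewer.read_camera(n);cv2.imwrite(f'pics/{n}0.png',im[:,:,::-1]);np.savez(f'{n}0.npz',im=im,d=d)
    c=viewer.camera_info(n);R=np.array(c['R']);print(n,-R.T@np.array(c['t']),c['vertical_fov'])
print(bot.read_state())
E
```

```text
total 12
drwxr-xr-x  3 agent agent 4096 Dec  5 09:48 .
drwxr-xr-x 23 root  root  4096 Dec  5 09:48 ..
drwxr-xr-x  2 agent agent 4096 Dec  5 09:48 pics
scene [1.24056815 0.92074681 0.86922812] 55.463646181873706
top [0.39157192 0.02146616 1.52512238] 48.930121784266085
{'time': 0.1, 'q': array([-1.18889070e+00,  2.64680278e-01,  1.60526460e+00,  3.50198165e-05,
        1.27372435e+00, -3.69151846e-02]), 'joint_vel': array([-0.00125168, -0.00121278, -0.00459892, -0.00045834, -0.00015612,
       -0.00073836]), 'joint_torque': array([ 5.86460264e-04, -5.16706824e+01, -3.68590450e+01, -5.54731480e-05,
        6.27710469e-03, -1.32387635e-05]), 'tool_pos': array([ 0.27427087, -0.61606329,  0.24877017]), 'tcp_rot': array([-3.07095695e+00, -6.52642134e-01,  5.07739428e-04]), 'wrist_force': array([0.01983157, 0.50250779, 0.19258075]), 'torque': array([-0.01032808, -0.04954652,  0.04452309]), 'width': 1.0027276767871767}
```

View pics/scene0.png

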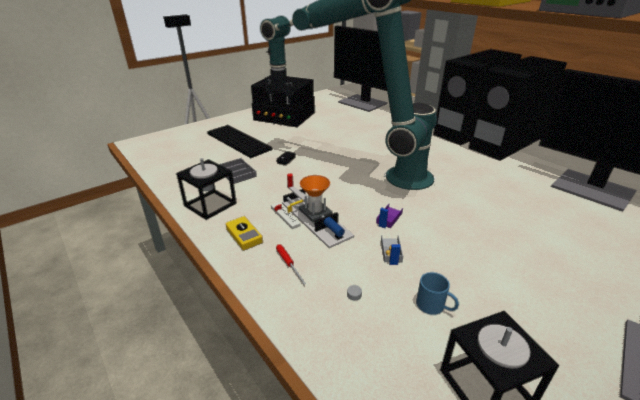

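View pics/top0.png

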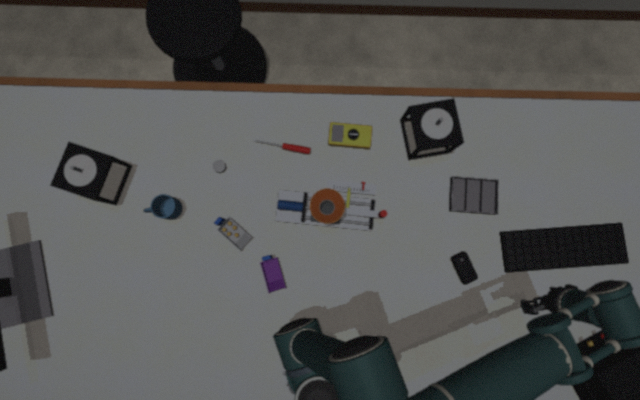

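```bash
python3 - <<'E'
from h import *
z=np.load('top0.npz');im,d=z['im'],z['d']
a=cv2.resize(im[200:300,200:300],None,fx=4,fy=4,interpolation=2);b=cv2.resize(im[165:265,270:400],None,fx=4,fy=4,interpolation=2)
cv2.imwrite('pics/crop.png',np.hstack([a[:,:280],b])[:,:,::-1])
P=cloud('top',d)
hsv=cv2.cvtColor(im,cv2.COLOR_RGB2HSV)
def blobs(nm,lo,hi,roi,s=80,v=40):
    u0,v0,u1,v1=roi;m=cv2.inRange(hsv,(lo,s,v),(hi,255,255));q=np.zeros_like(m);q[v0:v1,u0:u1]=m[v0:v1,u0:u1]
    n,l,st,c=cv2.connectedComponentsWithStats(q)
    for i in range(1,n):
        if st[i,4]>=4:
            p=P[l==i];print(nm,c[i].round(1),st[i],'med',np.median(p,0).round(4),'zmax',p[:,2].max().round(3))
blobs('blue',100,125,(200,205,260,260));blobs('red',0,8,(340,170,400,230));blobs('red',172,180,(340,170,400,230))
blobs('yel',20,35,(330,170,380,230),100);blobs('or',3,18,(300,180,350,235),120)
blobs('can',100,125,(270,190,310,220));blobs('balls',12,35,(215,215,255,255),90)
E
```

```text
blue [218.9 221. ] [215 217   9   8  49] med [0.4753 0.3366 0.0796] zmax 0.088
red [363.  182.5] [362 182   3   2   6] med [ 0.6226 -0.141   0.0328] zmax 0.036
red [382.8 213.4] [379 210   8   8  42] med [ 0.5117 -0.198   0.1118] zmax 0.119
red [362.4 187. ] [362 186   2   3   5] med [ 0.6081 -0.1399  0.0226] zmax 0.043
red [379.2 214.5] [379 213   2   4   4] med [ 0.5094 -0.1894  0.0856] zmax 0.088
yel [347.6 199.2] [345 191   5  16  31] med [ 0.5579 -0.0887  0.0559] zmax 0.061
or [327.  205.5] [310 189  35  34 723] med [ 0.5299 -0.0169  0.1479] zmax 1.525
can [290.1 205.4] [278 201  25  10 203] med [0.5352 0.1054 0.0579] zmax 0.07
balls [229.3 222.9] [228 222   4   3   9] med [0.4731 0.313  0.0186] zmax 0.023
balls [234.1 227.1] [233 226   3   3   8] med [0.4595 0.2954 0.022 ] zmax 0.026
balls [223.9 229.1] [223 228   3   3   8] med [0.4519 0.3294 0.021 ] zmax 0.027
balls [228.6 233.3] [227 232   4   4  10] med [0.4389 0.3141 0.0183] zmax 0.021
balls [236.  234.7] [235 234   3   3   7] med [0.4328 0.2881 0.0191] zmax 1.525
```

View pics/crop.png

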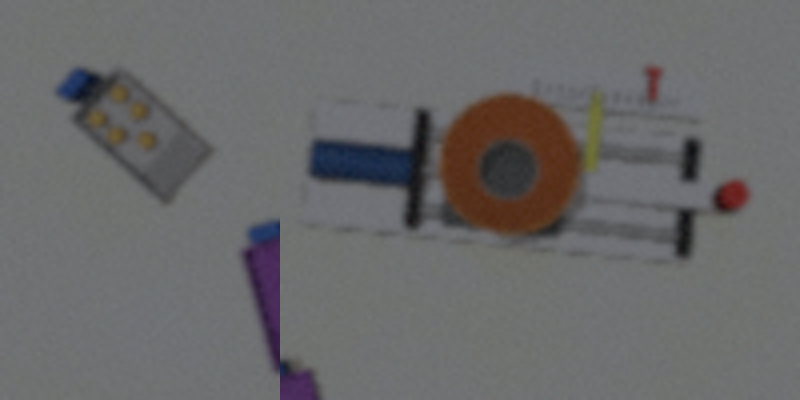

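```bash
cat > m.py <<'E'
from h import *
z=np.load('top0.npz');im,d=z['im'],z['d'];P=cloud('top',d)
A=lambda v:np.degrees(np.arctan2(v[1],v[0])).round(1)
# scoop
g=onplane('top',[(218.9,221)],.080)[0]
L=onplane('top',[(253.2,238),(242,250.7)],.014);lip=L.mean(0)
print('grip',g.round(4),'lip',lip.round(4),'d(113?)',np.hypot(*(lip-g)[:2]).round(4),'lipw',np.hypot(*(L[0]-L[1])[:2]).round(4),'heading',A(lip-g), 'perp of lip', A(L[0]-L[1])-90)
# back corners of the walls (z .028) 
C=onplane('top',[(200+118/4,200+70/4),(200+74/4,200+118/4)],.028);print('back mid',C.mean(0).round(4),'d(83@38)',np.hypot(*(lip-C.mean(0))[:2]).round(4),A(lip-C.mean(0)))
# funnel
hsv=cv2.cvtColor(im,cv2.COLOR_RGB2HSV);m=cv2.inRange(hsv,(3,120,40),(18,255,255));m[:185]=0;m[240:]=0;m[:,:300]=0;m[:,350:]=0
c=max(cv2.findContours(m,0,1)[0],key=cv2.contourArea)[:,0]
W=onplane('top',c,.165);(cx,cy),r=cv2.minEnclosingCircle(W[:,:2].astype(np.float32));e=cv2.fitEllipse(W[:,:2].astype(np.float32));print('funnel',cx,cy,r,e)
post=onplane('top',[(382.8,213.4)],.110)[0];f=np.r_[e[0],0];v=(post-f)[:2];print('post',post.round(4),'d(185)',np.hypot(*v).round(4),A(v))
u=v/np.hypot(*v)
pt=onplane('top',[(270+598/4,165+93/4)],.024)[0];mk=onplane('top',[(270+653/4,165+90/4)],.030)[0];mk0=onplane('top',[(270+653/4,165+100/4)],.014)[0]
for n,p in(('pointer',pt),('mark',mk),('mark0',mk0)):print(n,p.round(4),'along',((p-f)[:2]@u).round(4),'lat',((p-f)[:2]@[u[1],-u[0]]).round(4))
# endblocks height
q=P[195:235,362:375].reshape(-1,3);print('end zmax',np.percentile(q[:,2],[50,90,97]).round(3))
s=bot.read_state();R=cv2.Rodrigues(s['tcp_rot'])[0];print('jaw y',A(R[:,1]),R[:,2].round(3),s['tool_pos'])
E
python3 m.py
```

```text
grip [0.4754 0.3356 0.08  ] lip [0.4021 0.2481 0.014 ] d(113?) 0.1142 lipw 0.0569 heading -129.9 perp of lip -129.5
back mid [0.4704 0.3292 0.028 ] d(83@38) 0.106 -130.1
funnel 0.5253880023956299 -0.01633530668914318 0.05415485426783562 ((0.5260372161865234, -0.015508363954722881), (0.10342466831207275, 0.10442551970481873), 128.0175018310547)
post [ 0.5111 -0.1978  0.11  ] d(185) 0.1829 -94.7
pointer [ 0.6084 -0.3373  0.024 ] along 0.314 lat -0.1084
mark [ 0.6114 -0.3832  0.03  ] along 0.3594 lat -0.1151
mark0 [ 0.6049 -0.3874  0.014 ] along 0.3642 lat -0.109
end zmax [0.016 0.058 0.062]
jaw y -66.0 [-0.001  0.002 -1.   ] [ 0.27427087 -0.61606329  0.24877017]
```

>>> jog_arm:
  motion:
    - {"dx": 0.7, "dy": 3.4, "turn": 0.016}
    - {"dx": 0.7, "dy": 3.4, "turn": 0.016}
    - {"dx": 0.7, "dy": 3.4, "turn": 0.016}
    - {"dx": 0.7, "dy": 3.4, "turn": 0.016}
    - {"dx": 0.7, "dy": 3.4, "turn": 0.016}
    - {"dx": 0.7, "dy": 3.4, "turn": 0.016}
    - {"dx": 0.7, "dy": 3.4, "turn": 0.016}
    - {"dx": 0.7, "dy": 3.4, "turn": 0.016}
    - {"dx": 0.7, "dy": 3.4, "turn": 0.016}
    - {"dx": 0.7, "dy": 3.4, "turn": 0.016}
    - {"dx": 0.7, "dy": 3.4, "turn": 0.016}
    - {"dx": 0.7, "dy": 3.4, "turn": 0.016}
  fingers: 8.54

```text
validation failed for argument at $.mo...
```

>>> jog_arm:
  motion:
    - {"dx": 0.7, "dy": 3.4, "turn": 0.016}
    - {"dx": 0.7, "dy": 3.4, "turn": 0.016}
    - {"dx": 0.7, "dy": 3.4, "turn": 0.016}
    - {"dx": 0.7, "dy": 3.4, "turn": 0.016}
    - {"dx": 0.7, "dy": 3.4, "turn": 0.016}
    - {"dx": 0.7, "dy": 3.4, "turn": 0.016}
    - {"dx": 0.7, "dy": 3.4, "turn": 0.016}
    - {"dx": 0.7, "dy": 3.4, "turn": 0.016}
    - {"dx": 0.7, "dy": 3.4, "turn": 0.016}
    - {"dx": 0.7, "dy": 3.4, "turn": 0.016}
    - {"dx": 0.7, "dy": 3.4, "turn": 0.016}
    - {"dx": 0.7, "dy": 3.4, "turn": 0.016}

```text
validation failed for argument at $.mo...
```

>>> jog_arm:
  motion:
    - {"dx": 0.7, "dy": 3.4, "turn": 0.018}
    - {"dx": 0.7, "dy": 3.4, "turn": 0.018}
    - {"dx": 0.7, "dy": 3.4, "turn": 0.018}
    - {"dx": 0.7, "dy": 3.4, "turn": 0.018}
    - {}
    - {}

```text
validation failed for argument at $.mo...
```

>>> jog_arm:
  motion:
    - {"dx": 0.7, "dy": 3.4, "dz": 0, "turn": 0.016}
    - {"dx": 0.7, "dy": 3.4, "dz": 0, "turn": 0.016}
    - {"dx": 0.7, "dy": 3.4, "dz": 0, "turn": 0.016}
    - {"dx": 0.7, "dy": 3.4, "dz": 0, "turn": 0.016}
    - {"dx": 0.7, "dy": 3.4, "dz": 0, "turn": 0.016}
    - {"dx": 0.7, "dy": 3.4, "dz": 0, "turn": 0.016}
    - {"dx": 0.7, "dy": 3.4, "dz": 0, "turn": 0.016}
    - {"dx": 0.7, "dy": 3.4, "dz": 0, "turn": 0.016}
    - {"dx": 0.7, "dy": 3.4, "dz": 0, "turn": 0.016}
    - {"dx": 0.7, "dy": 3.4, "dz": 0, "turn": 0.016}
    - {"dx": 0.7, "dy": 3.4, "dz": 0, "turn": 0.016}
    - {"dx": 0.7, "dy": 3.4, "dz": 0, "turn": 0.016}
  fingers: 8.54

```text
time: 1.1
tool_pos: [0.3581, -0.2069, 0.2496]
tcp_rot: [-2.996, -0.945, 0.0]
wrist_force: [1.3, 0.3, 0.1]
width: 0.998
```

>>> jog_arm:
  motion:
    - {"dx": 0.7, "dy": 3.4, "dz": 0, "turn": 0.016}
    - {"dx": 0.7, "dy": 3.4, "dz": 0, "turn": 0.016}
    - {"dx": 0.7, "dy": 3.4, "dz": 0, "turn": 0.016}
    - {"dx": 0.7, "dy": 3.4, "dz": 0, "turn": 0.016}
    - {"dx": 0.7, "dy": 3.4, "dz": 0, "turn": 0.016}
    - {"dx": 0.7, "dy": 3.4, "dz": 0, "turn": 0.016}
    - {"dx": 0.7, "dy": 3.4, "dz": 0, "turn": 0.016}
    - {"dx": 0.7, "dy": 3.4, "dz": 0, "turn": 0.016}
    - {"dx": 0.7, "dy": 3.4, "dz": 0, "turn": 0.016}
    - {"dx": 0.7, "dy": 3.4, "dz": 0, "turn": 0.016}
    - {"dx": 0.7, "dy": 3.4, "dz": 0, "turn": 0.016}
    - {"dx": 0.7, "dy": 3.4, "dz": 0, "turn": 0.016}

```text
time: 2.1
tool_pos: [0.4421, 0.2011, 0.2496]
tcp_rot: [2.891, 1.229, -0.001]
wrist_force: [0.9, -0.8, 0.0]
width: 0.995
```

>>> jog_arm:
  motion:
    - {"dx": 0.8, "dy": 3.4, "dz": 0, "turn": 0.018}
    - {"dx": 0.8, "dy": 3.4, "dz": 0, "turn": 0.018}
    - {"dx": 0.8, "dy": 3.4, "dz": 0, "turn": 0.018}
    - {"dx": 0.8, "dy": 3.3, "dz": 0, "turn": 0.018}
    - {"dx": 0, "dy": 0, "dz": 0, "turn": 0}
    - {"dx": 0, "dy": 0, "dz": 0, "turn": 0}
    - {"dx": 0, "dy": 0, "dz": 0, "turn": 0}

```text
time: 2.68
tool_pos: [0.4739, 0.3338, 0.2492]
tcp_rot: [2.845, 1.331, -0.003]
wrist_force: [-0.1, 0.1, -1.0]
width: 1.003
```

>>> jog_arm:
  motion:
    - {"dx": 0.15, "dy": 0.18, "dz": -3, "turn": 0}
    - {"dx": 0, "dy": 0, "dz": -3, "turn": 0}
    - {"dx": 0, "dy": 0, "dz": -3, "turn": 0}
    - {"dx": 0, "dy": 0, "dz": -3, "turn": 0}
    - {"dx": 0, "dy": 0, "dz": -3, "turn": 0}
    - {"dx": 0, "dy": 0, "dz": -2.1, "turn": 0}
    - {"dx": 0, "dy": 0, "dz": -1, "turn": 0}
    - {"dx": 0, "dy": 0, "dz": -1, "turn": 0}
    - {"dx": 0, "dy": 0, "dz": 0, "turn": 0}
    - {"dx": 0, "dy": 0, "dz": 0, "turn": 0}

```text
time: 3.52
tool_pos: [0.4765, 0.3359, 0.0598]
tcp_rot: [-2.846, -1.33, -0.001]
wrist_force: [-0.1, -0.3, 0.8]
width: 1.001
```

>>> jog_arm:
  motion:
    - {"dx": 0, "dy": 0, "dz": 0, "turn": 0}
    - {"dx": 0, "dy": 0, "dz": 0, "turn": 0}
    - {"dx": 0, "dy": 0, "dz": 0, "turn": 0}
    - {"dx": 0, "dy": 0, "dz": 0, "turn": 0}
    - {"dx": 0, "dy": 0, "dz": 0, "turn": 0}
    - {"dx": 0, "dy": 0, "dz": 0, "turn": 0}
    - {"dx": 0, "dy": 0, "dz": 0, "turn": 0}
    - {"dx": 0, "dy": 0, "dz": 0, "turn": 0}
    - {"dx": 0, "dy": 0, "dz": 0, "turn": 0}
    - {"dx": 0, "dy": 0, "dz": 0, "turn": 0}
  fingers: 0
  grip_force: 110

```text
time: 4.35
tool_pos: [0.4768, 0.3369, 0.06]
tcp_rot: [-2.845, -1.331, -0.003]
wrist_force: [0.1, 0.8, 5.7]
width: 0.307
```

>>> jog_arm:
  motion:
    - {"dx": 0, "dy": 0, "dz": 0.3, "turn": 0}
    - {"dx": 0, "dy": 0, "dz": 0.3, "turn": 0}
    - {"dx": 0, "dy": 0, "dz": 0.3, "turn": 0}
    - {"dx": 0, "dy": 0, "dz": 0.3, "turn": 0}
    - {"dx": 0, "dy": 0, "dz": 0.3, "turn": 0}
    - {"dx": 0, "dy": 0, "dz": 0, "turn": 0}
    - {"dx": 0, "dy": 0, "dz": 0, "turn": 0}
    - {"dx": 0, "dy": 0, "dz": 0, "turn": 0}

```text
time: 5.02
tool_pos: [0.4759, 0.3361, 0.0739]
tcp_rot: [2.846, 1.331, -0.0]
wrist_force: [-0.3, -0.0, -3.0]
width: 0.312
```

```bash
python3 - <<'E'
from h import *
im,d=viewer.read_camera('top');im2,d2=viewer.read_camera('scene')
a=cv2.resize(im[200:300,200:300],None,fx=4,fy=4,interpolation=2);b=cv2.resize(im2[200:300,350:450],None,fx=4,fy=4,interpolation=2)
cv2.imwrite('pics/lift.png',np.hstack([a,b])[:,:,::-1]);s=bot.read_state();print(s['tool_pos'],s['wrist_force'],s['torque'],s['width']*8.54)
P=cloud('top',d)
L=[(253,237),(243,249),(247,243)]
for u,v in L:print(P[v-2:v+3,u-2:u+3,2].round(3))
E
```

```text
[0.47583898 0.33601555 0.07376696] [-0.60369398  0.08561011 -3.05000006] [ 0.04655389 -0.02016982  0.00428333] 2.6579776424478907
[[-0.005  0.003  0.003 -0.004  0.003]
 [ 0.016  0.003 -0.006  0.002 -0.   ]
 [ 0.039  0.022  0.002  0.004  0.004]
 [ 0.028  0.025 -0.003 -0.    -0.004]
 [ 0.006 -0.001 -0.     0.002  0.002]]
[[ 0.029  0.033  0.029 -0.004 -0.   ]
 [ 0.031  0.029 -0.    -0.002 -0.004]
 [ 0.031 -0.003  0.004  0.003  0.001]
 [ 0.02  -0.     0.    -0.     0.003]
 [-0.001  0.001  0.003  0.002  0.004]]
[[ 0.026  0.028  0.032  0.03   0.007]
 [ 0.034  0.027  0.034  0.006 -0.003]
 [ 0.027  0.028  0.007  0.003  0.004]
 [ 0.029 -0.002  0.002  0.    -0.007]
 [ 0.019 -0.     0.005 -0.001 -0.011]]
```

View pics/lift.png

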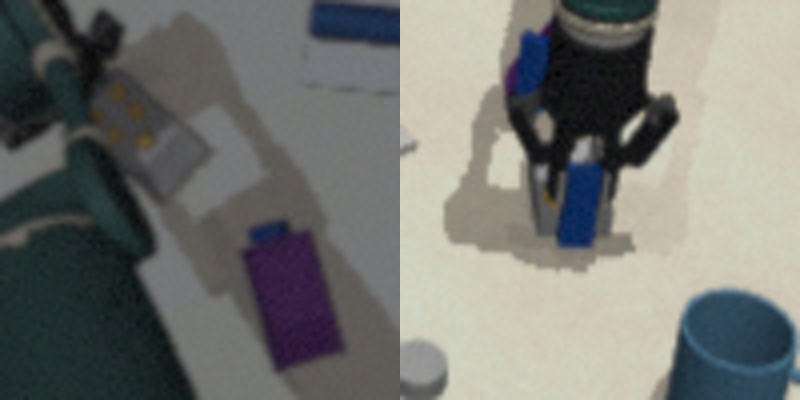

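>>> jog_arm:
  motion:
    - {"dx": 0, "dy": 0, "dz": 0.8, "turn": 0}
    - {"dx": 0, "dy": 0, "dz": 1.6, "turn": 0}
    - {"dx": 0, "dy": 0, "dz": 2.4, "turn": 0}
    - {"dx": 0, "dy": 0, "dz": 2.6, "turn": 0}
    - {"dx": 0, "dy": 0, "dz": 2.6, "turn": 0}
    - {"dx": 0, "dy": 0, "dz": 2.6, "turn": 0}
    - {"dx": 0.1, "dy": -0.5, "dz": 2.6, "turn": 0}
    - {"dx": 0.3, "dy": -1, "dz": 2.2, "turn": 0}
    - {"dx": 0.4, "dy": -1.5, "dz": 1.6, "turn": 0}
    - {"dx": 0.5, "dy": -2, "dz": 0.8, "turn": 0}
    - {"dx": 0.6, "dy": -2, "dz": 0, "turn": 0}
    - {"dx": 0.6, "dy": -2, "dz": 0, "turn": 0}

```text
time: 6.12
tool_pos: [0.5015, 0.2457, 0.274]
tcp_rot: [2.845, 1.332, 0.004]
wrist_force: [-0.6, -1.1, -3.7]
width: 0.314
```

>>> jog_arm:
  motion:
    - {"dx": 0.6, "dy": -2, "dz": 0, "turn": 0}
    - {"dx": 0.6, "dy": -2, "dz": 0, "turn": 0}
    - {"dx": 0.6, "dy": -2, "dz": 0, "turn": 0}
    - {"dx": 0.6, "dy": -2, "dz": 0, "turn": 0}
    - {"dx": 0.6, "dy": -2, "dz": 0, "turn": 0}
    - {"dx": 0.6, "dy": -2, "dz": 0, "turn": 0}
    - {"dx": 0.6, "dy": -2, "dz": 0, "turn": 0}
    - {"dx": 0.5, "dy": -2, "dz": 0, "turn": 0}
    - {"dx": 0.5, "dy": -1.8, "dz": 0, "turn": 0}
    - {"dx": 0.4, "dy": -1.4, "dz": 0, "turn": 0}
    - {"dx": 0.3, "dy": -1, "dz": 0, "turn": 0}
    - {"dx": 0.1, "dy": -0.6, "dz": 0, "turn": 0}

```text
time: 7.12
tool_pos: [0.5612, 0.037, 0.2723]
tcp_rot: [2.846, 1.329, 0.0]
wrist_force: [0.1, -0.2, -3.1]
width: 0.313
```

>>> jog_arm:
  motion:
    - {"dx": 0, "dy": 0, "dz": 0, "turn": 0}
    - {"dx": 0, "dy": 0, "dz": 0, "turn": 0}
    - {"dx": 0, "dy": 0, "dz": 0, "turn": 0}

```text
time: 7.37
tool_pos: [0.5608, 0.0389, 0.272]
tcp_rot: [-2.845, -1.331, -0.0]
wrist_force: [0.0, 0.5, -3.2]
width: 0.311
```

```bash
python3 - <<'E'
from h import *
im,d=viewer.read_camera('top');im2,d2=viewer.read_camera('scene')
a=cv2.resize(im[150:270,260:400],None,fx=3,fy=3,interpolation=2);b=cv2.resize(im2[130:250,250:370],None,fx=3,fy=3,interpolation=2)
cv2.imwrite('pics/over.png',np.hstack([a,b])[:,:,::-1]);s=bot.read_state();print(s['tool_pos'],s['wrist_force'],s['torque'],s['width']*8.54)
P=cloud('top',d);h=np.array([-.641,-.767]);Q=P.reshape(-1,3);r=Q[:,:2]-s['tool_pos'][:2];al=r@h;la=r@np.array([-h[1],h[0]])
m=(Q[:,2]>.18)&(Q[:,2]<.26)&(abs(la)<.04)&(al>.03)&(al<.14);print('top',m.sum(), al[m].max() if m.any() else 0,[ (k,Q[m&(al>k)&(al<k+.02),2].round(3)[:12]) for k in (.06,.08,.1)])
E
```

```text
[0.56076793 0.03897813 0.27195989] [ 0.39164289  0.54305553 -2.8704068 ] [ 0.07290882 -0.08857912  0.0107767 ] 2.695698619985758
top 357 0.11304617559860752 [(0.06, array([0.217, 0.216, 0.217, 0.228, 0.215, 0.219, 0.226, 0.228, 0.215,
       0.217, 0.235, 0.232])), (0.08, array([0.242, 0.241, 0.24 , 0.226, 0.243, 0.245, 0.22 , 0.224, 0.245,
       0.243, 0.221, 0.218])), (0.1, array([0.237, 0.247, 0.223, 0.226, 0.237, 0.242, 0.226, 0.23 , 0.226,
       0.235, 0.24 , 0.223]))]
```

View pics/over.png

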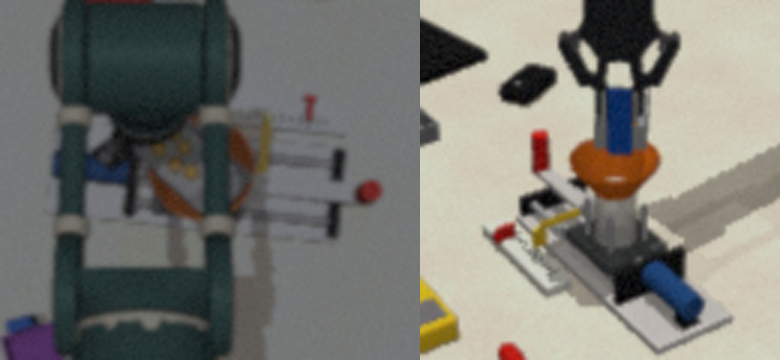

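>>> jog_arm:
  motion:
    - {"dx": 0, "dy": -0.6, "dz": 0, "turn": 0}
    - {"dx": 0.1, "dy": -0.6, "dz": 0, "turn": 0}
    - {"dx": 0, "dy": 0, "dz": 0, "turn": 0}
    - {"dx": 0, "dy": 0, "dz": 0, "turn": 0}
  grip_force: 50

```text
time: 7.8
tool_pos: [0.562, 0.0258, 0.272]
tcp_rot: [-2.846, -1.33, 0.0]
wrist_force: [-0.3, -0.7, -3.1]
width: 0.314
```

>>> jog_arm:
  motion:
    - {"dx": 0, "dy": 0, "dz": 0, "turn": 0}
    - {"dx": 0, "dy": 0, "dz": 0, "turn": 0}
    - {"dx": 0, "dy": 0, "dz": 0, "turn": 0}
    - {"dx": 0, "dy": 0, "dz": 0, "turn": 0}
    - {"dx": 0, "dy": 0, "dz": 0, "turn": 0}
    - {"dx": 0, "dy": 0, "dz": 0, "turn": 0}
  grip_force: 20

```text
time: 8.3
tool_pos: [0.562, 0.0262, 0.272]
tcp_rot: [-2.846, -1.331, -0.0]
wrist_force: [-0.5, 0.4, -3.4]
width: 0.314
```

```bash
cat > look.py <<'E'
from h import *
import sys
im,d=viewer.read_camera('top');im2,d2=viewer.read_camera('scene')
a=cv2.resize(im[150:270,260:400],None,fx=3,fy=3,interpolation=2);b=cv2.resize(im2[130:250,250:370],None,fx=3,fy=3,interpolation=2)
cv2.imwrite(f'pics/{sys.argv[1]}.png',np.hstack([a,b])[:,:,::-1]);s=bot.read_state();print(s['time'],s['tool_pos'],s['wrist_force'],s['torque'],s['width']*8.54)
P=cloud('top',d);h=np.array([-.641,-.767]);Q=P.reshape(-1,3);r=Q[:,:2]-s['tool_pos'][:2];al=r@h;la=r@np.array([-h[1],h[0]])
m=(Q[:,2]>.125)&(Q[:,2]<.26)&(abs(la)<.025)&(al>.02)&(al<.14)
for k in np.arange(.02,.13,.01):
  q=m&(al>k)&(al<k+.01);print(round(k,2),q.sum(),np.percentile(Q[q,2],[10,50,90]).round(3) if q.any() else '')
E
python3 look.py p1
```

```text
8.4 [0.56198442 0.02620431 0.27194832] [-0.39251723  0.56003294 -2.56491029] [ 0.05420173 -0.03384256 -0.02916937] 2.689107134196455
0.02 40 [0.214 0.22  0.231]
0.03 51 [0.214 0.218 0.23 ]
0.04 59 [0.214 0.22  0.232]
0.05 50 [0.213 0.216 0.228]
0.06 41 [0.214 0.218 0.232]
0.07 27 [0.213 0.216 0.22 ]
0.08 15 [0.215 0.218 0.223]
0.09 11 [0.22  0.222 0.224]
0.1 23 [0.222 0.226 0.229]
0.11 5 [0.223 0.226 0.229]
0.12 0
```

>>> jog_arm:
  motion:
    - {"dx": 0.6, "dy": -0.2, "dz": 0, "turn": -0.04}
    - {"dx": 1.2, "dy": -0.5, "dz": 0, "turn": -0.07}
    - {"dx": 1.5, "dy": -0.6, "dz": 0, "turn": -0.09}
    - {"dx": 1.5, "dy": -0.6, "dz": 0, "turn": -0.09}
    - {"dx": 1.5, "dy": -0.6, "dz": 0, "turn": -0.1}
    - {"dx": 1.5, "dy": -0.6, "dz": 0, "turn": -0.1}
    - {"dx": 1.5, "dy": -0.6, "dz": 0, "turn": -0.1}
    - {"dx": 1.5, "dy": -0.6, "dz": 0, "turn": -0.1}
    - {"dx": 1.5, "dy": -0.6, "dz": 0, "turn": -0.1}
    - {"dx": 1.4, "dy": -0.5, "dz": 0, "turn": -0.09}
    - {"dx": 0.8, "dy": -0.3, "dz": 0, "turn": -0.05}
    - {"dx": 0.3, "dy": 0, "dz": 0, "turn": -0.026}
  grip_force: 60

```text
time: 9.4
tool_pos: [0.7113, -0.0317, 0.2714]
tcp_rot: [3.138, -0.132, 0.0]
wrist_force: [0.6, 0.3, -3.1]
width: 0.308
```

>>> jog_arm:
  motion:
    - {"dx": 0, "dy": 0, "dz": -0.5, "turn": 0}
    - {"dx": 0, "dy": 0, "dz": -1, "turn": 0}
    - {"dx": 0, "dy": 0, "dz": -1.5, "turn": 0}
    - {"dx": 0, "dy": 0, "dz": -1.5, "turn": 0}
    - {"dx": 0, "dy": 0, "dz": -1.5, "turn": 0}
    - {"dx": 0, "dy": 0, "dz": -1.2, "turn": 0}
    - {"dx": 0, "dy": 0, "dz": -0.6, "turn": 0}
    - {"dx": 0, "dy": 0, "dz": 0, "turn": 0}
    - {"dx": 0, "dy": 0, "dz": 0, "turn": 0}

```text
time: 10.15
tool_pos: [0.7097, -0.0308, 0.1934]
tcp_rot: [-3.139, 0.127, 0.001]
wrist_force: [-0.2, 0.1, -2.1]
width: 0.314
```

```bash
sed -i 's/^P=cloud/import sys as _s\nR=cv2.Rodrigues(s["tcp_rot"])[0];j=R[:2,1];h0=np.array([j[1],-j[0]]);h0=h0*np.sign(h0@[-.95,.08]+1e-9);print("heading",np.degrees(np.arctan2(h0[1],h0[0])),"along",(s["tool_pos"][:2]-[.5257,-.016])@-h0,"lat",(s["tool_pos"][:2]-[.5257,-.016])@[h0[1],-h0[0]])\nP=cloud/; s/h=np.array(\[-.641,-.767\])/h=h0/' look.py; python3 look.py p2
```

```text
10.25 [ 0.71076794 -0.03091036  0.19519751] [-0.3128093   0.29413528 -3.23954538] [-0.00593101 -0.05975398 -0.00877628] 2.656332615098518
heading 175.3556851928357 along 0.1856675635362407 lat 0.0001235225910026106
0.02 49 [0.134 0.139 0.152]
0.03 49 [0.135 0.148 0.155]
0.04 35 [0.135 0.139 0.149]
0.05 0 
0.06 0 
0.07 0 
0.08 0 
0.09 0 
0.1 0 
0.11 0 
0.12 0
```

View pics/p2.png

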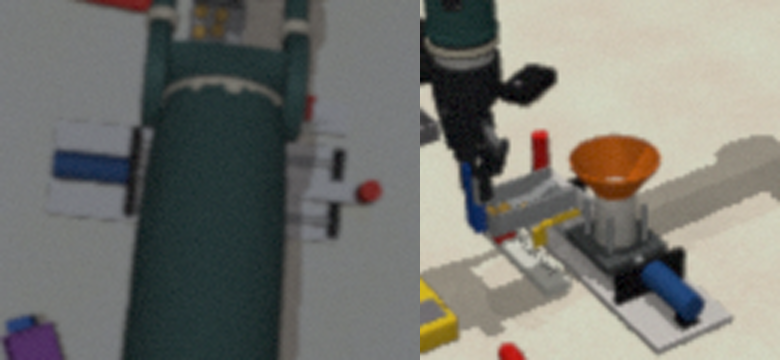

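>>> jog_arm:
  motion:
    - {"dx": -0.4, "dy": 0.03, "dz": 0, "turn": 0}
    - {"dx": -0.6, "dy": 0.05, "dz": 0, "turn": 0}
    - {"dx": -0.6, "dy": 0.05, "dz": 0, "turn": 0}
    - {"dx": -0.6, "dy": 0.05, "dz": 0, "turn": 0}
    - {"dx": -0.5, "dy": 0.04, "dz": 0, "turn": 0}
    - {"dx": -0.4, "dy": 0.03, "dz": 0, "turn": 0}
    - {"dx": -0.3, "dy": 0.03, "dz": 0, "turn": 0}
  grip_force: 25

```text
time: 10.83
tool_pos: [0.6804, -0.0286, 0.1962]
tcp_rot: [3.138, -0.126, 0.021]
wrist_force: [15.9, -1.6, -6.6]
width: 0.311
```

>>> jog_arm:
  motion:
    - {"dx": -0.25, "dy": 0.02, "dz": 0.12, "turn": 0}
    - {"dx": -0.25, "dy": 0.02, "dz": 0.12, "turn": 0}
    - {"dx": -0.25, "dy": 0.02, "dz": 0.12, "turn": 0}
    - {"dx": -0.25, "dy": 0.02, "dz": 0.12, "turn": 0}

```text
time: 11.17
tool_pos: [0.6686, -0.0274, 0.1998]
tcp_rot: [3.139, -0.128, 0.012]
wrist_force: [5.9, -1.0, -7.0]
width: 0.31
```

```bash
cat > tilt.py <<'E'
from h import *
import sys
im,d=viewer.read_camera('scene');s=bot.read_state();P=cloud('scene',d)
R=cv2.Rodrigues(s["tcp_rot"])[0];j=R[:2,1];h=np.array([j[1],-j[0]]);h*=np.sign(h@[-.95,.08])
F=np.array([.5257,-.016]);al=(P[...,:2]-s['tool_pos'][:2])@h;la=(P[...,:2]-s['tool_pos'][:2])@[h[1],-h[0]]
hsv=cv2.cvtColor(im,cv2.COLOR_RGB2HSV)
m=(cv2.inRange(hsv,(100,110,40),(125,255,255))>0)&(abs(al)<.09)&(abs(la)<.03)&(abs(P[...,2]-s['tool_pos'][2])<.09)
m=cv2.erode(m.astype(np.uint8),np.ones((2,2)))>0
x=-al[m];z=P[...,2][m]-s['tool_pos'][2]   # x back, z up ; scoop block is vertical at tilt 0
# block's long axis by PCA in the back/up plane
c=np.cov(np.c_[x,z].T);w,V=np.linalg.eigh(c);v=V[:,1]*np.sign(V[1,1]);print('n',m.sum(),'axis tilt deg',np.degrees(np.arctan2(-v[0],v[1])).round(1),'x',np.percentile(x,[5,95]).round(3),'z',np.percentile(z,[5,95]).round(3))
print(s['time'],'pos',s['tool_pos'].round(4),'along',((s['tool_pos'][:2]-F)@-h).round(4),'lat',((s['tool_pos'][:2]-F)@[h[1],-h[0]]).round(4),'F',s['wrist_force'].round(1),'w',s['width']*8.54)
cv2.imwrite(f'pics/{sys.argv[1]}.png',cv2.resize(im[110:240,240:380],None,fx=5,fy=5,interpolation=2)[:,:,::-1])
E
python3 tilt.py t1
```

```text
n 67 axis tilt deg 2.7 x [0.006 0.017] z [-0.049  0.021]
11.2167 pos [ 0.6679 -0.0274  0.1997] along 0.1427 lat 0.0002 F [  5.3  -1.  -10.1] w 2.6173157343902598
```

View pics/t1.png

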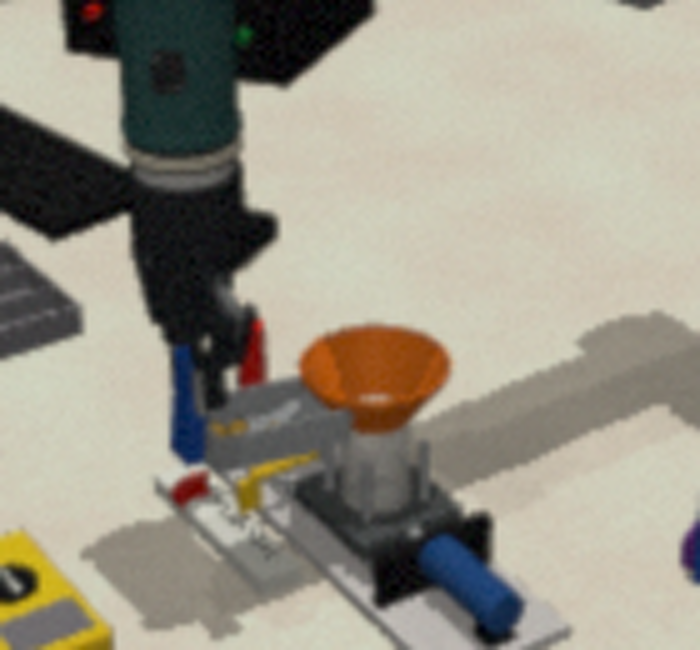

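>>> jog_arm:
  motion:
    - {"dx": -0.25, "dy": 0.02, "dz": 0.1, "turn": 0}
    - {"dx": -0.25, "dy": 0.02, "dz": 0.1, "turn": 0}
    - {"dx": -0.25, "dy": 0.02, "dz": 0.1, "turn": 0}
    - {"dx": -0.25, "dy": 0.02, "dz": 0.1, "turn": 0}
    - {"dx": 0, "dy": 0, "dz": 0, "turn": 0}

```text
time: 11.63
tool_pos: [0.6572, -0.0265, 0.2033]
tcp_rot: [-3.139, 0.128, -0.007]
wrist_force: [5.9, 0.1, -9.0]
width: 0.314
```

```bash
cat >> tilt.py <<'E'
# scoop wall (grey, outer +lateral side facing camera): slope of its lower edge in side view
g=(abs(abs(la)-.03)<.012)&(al>.0)&(al<.13)&(abs(P[...,2]-s['tool_pos'][2]+.05)<.075)&(hsv[...,1]<70)
for k in np.arange(.0,.12,.015):
  q=g&(al>k)&(al<k+.015)
  if q.sum()>4:print(round(k,3),q.sum(),(np.percentile(P[...,2][q],[5,50,95])-s['tool_pos'][2]).round(3))
E
python3 tilt.py t2
```

```text
n 75 axis tilt deg 9.5 x [0.008 0.023] z [-0.047  0.02 ]
11.6833 pos [ 0.6572 -0.0265  0.203 ] along 0.1319 lat 0.0002 F [ 5.8 -0.4 -8.4] w 2.6718675189975745
0.0 40 [-0.062 -0.043  0.002]
0.015 44 [-0.065 -0.054 -0.039]
0.03 49 [-0.069 -0.059 -0.045]
0.045 47 [-0.071 -0.057 -0.045]
0.06 46 [-0.072 -0.06  -0.048]
0.075 40 [-0.075 -0.065 -0.05 ]
0.09 28 [-0.12  -0.082 -0.057]
0.105 24 [-0.123 -0.105 -0.085]
```

>>> jog_arm:
  motion:
    - {"dx": -0.25, "dy": 0.02, "dz": 0.15, "turn": 0}
    - {"dx": -0.25, "dy": 0.02, "dz": 0.15, "turn": 0}
    - {"dx": -0.25, "dy": 0.02, "dz": 0.15, "turn": 0}
    - {"dx": 0, "dy": 0, "dz": 0, "turn": 0}
    - {"dx": 0, "dy": 0, "dz": 0, "turn": 0}

```text
time: 12.1
tool_pos: [0.6491, -0.0259, 0.2076]
tcp_rot: [-3.139, 0.128, -0.003]
wrist_force: [4.5, 0.1, -4.7]
width: 0.313
```

```bash
python3 tilt.py t3; python3 - <<'E'
# stage-2 pivot (along, z) vs tilt for lip corners (half width 30) on inner cone
import numpy as np
for th,zl in((13,163),(15,160),(18,156),(20,153),(25,150),(30,147),(35,145),(40,143),(45,142),(50,140)):
    t=np.radians(th);r=52.5-(165-zl)*29.5/45;a=np.sqrt(r*r-29**2);bx=113*np.cos(t)-46*np.sin(t);bz=113*np.sin(t)+46*np.cos(t)
    print(th,zl,'lip along',round(-a,1),'pivot',round(bx-a,1),round(zl+bz,1),'floor over near rim',round(zl+(55+a)*np.tan(t)-14/np.cos(t)-165-3*0,1))
E
```

```text
n 85 axis tilt deg 14.0 x [0.008 0.027] z [-0.046  0.02 ]
12.15 pos [ 0.6491 -0.0259  0.2075] along 0.1238 lat 0.0002 F [ 4.6 -0.2 -4.8] w 2.6305290074201118
0.0 38 [-0.062 -0.046  0.009]
0.015 46 [-0.069 -0.057 -0.043]
0.03 50 [-0.074 -0.061 -0.047]
0.045 44 [-0.076 -0.064 -0.051]
0.06 50 [-0.079 -0.064 -0.053]
0.075 31 [-0.081 -0.072 -0.065]
0.09 14 [-0.122 -0.113 -0.103]
0.105 34 [-0.122 -0.107 -0.089]
13 163 lip along -42.2 pivot 57.6 233.2 floor over near rim 6.1
15 160 lip along -39.8 pivot 57.5 233.7 floor over near rim 5.9
18 156 lip along -36.5 pivot 56.8 234.7 floor over near rim 6.0
20 153 lip along -33.9 pivot 56.5 234.9 floor over near rim 5.5
25 150 lip along -31.3 pivot 51.7 239.4 floor over near rim 9.8
30 147 lip along -28.6 pivot 46.3 243.3 floor over near rim 14.1
35 145 lip along -26.7 pivot 39.5 247.5 floor over near rim 20.1
40 143 lip along -24.7 pivot 32.3 250.9 floor over near rim 26.6
45 142 lip along -23.7 pivot 23.7 254.4 floor over near rim 35.9
50 140 lip along -21.5 pivot 15.9 256.1 floor over near rim 44.4
```

>>> jog_arm:
  motion:
    - {"dx": 0.5, "dy": -0.04, "dz": 0, "turn": 0}
    - {"dx": 1.2, "dy": -0.1, "dz": 0, "turn": 0}
    - {"dx": 1.5, "dy": -0.12, "dz": 0.4, "turn": 0}
    - {"dx": 1.3, "dy": -0.11, "dz": 0.9, "turn": 0}
    - {"dx": 0.7, "dy": -0.06, "dz": 1.3, "turn": 0}
    - {"dx": 0.3, "dy": -0.02, "dz": 1.5, "turn": 0}
    - {"dx": 0, "dy": 0, "dz": 1.5, "turn": 0}
    - {"dx": 0, "dy": 0, "dz": 1.4, "turn": 0}
    - {"dx": -0.3, "dy": 0.02, "dz": 0.9, "turn": 0}
    - {"dx": -0.6, "dy": 0.05, "dz": 0.4, "turn": 0}
    - {"dx": -0.9, "dy": 0.07, "dz": 0, "turn": 0}
    - {"dx": -1.2, "dy": 0.1, "dz": 0, "turn": 0}
  grip_force: 60

```text
time: 13.15
tool_pos: [0.6724, -0.0279, 0.2898]
tcp_rot: [-3.139, 0.128, 0.002]
wrist_force: [0.5, -0.2, -3.1]
width: 0.311
```

>>> jog_arm:
  motion:
    - {"dx": -1.2, "dy": 0.1, "dz": 0, "turn": 0}
    - {"dx": -1.2, "dy": 0.1, "dz": 0, "turn": 0}
    - {"dx": -1.2, "dy": 0.1, "dz": 0, "turn": 0}
    - {"dx": -1.2, "dy": 0.1, "dz": 0, "turn": 0}
    - {"dx": -1.2, "dy": 0.1, "dz": -0.3, "turn": 0}
    - {"dx": -0.8, "dy": 0.06, "dz": -0.7, "turn": 0}
    - {"dx": -0.4, "dy": 0.03, "dz": -1, "turn": 0}
    - {"dx": 0, "dy": 0, "dz": -1.2, "turn": 0}
    - {"dx": 0, "dy": 0, "dz": -1, "turn": 0}
    - {"dx": 0, "dy": 0, "dz": -0.7, "turn": 0}
    - {"dx": 0, "dy": 0, "dz": 0, "turn": 0}
    - {"dx": 0, "dy": 0, "dz": 0, "turn": 0}

```text
time: 14.15
tool_pos: [0.6014, -0.0221, 0.2402]
tcp_rot: [-3.139, 0.128, 0.003]
wrist_force: [0.0, -0.1, -3.7]
width: 0.314
```

```bash
python3 tilt.py t4
```

```text
n 91 axis tilt deg 13.4 x [0.008 0.027] z [-0.048  0.019]
14.2 pos [ 0.6018 -0.0221  0.241 ] along 0.0764 lat 0.0001 F [ 0.4 -0.4 -2.9] w 2.6940523499692284
0.0 45 [-0.062 -0.044  0.013]
0.015 38 [-0.069 -0.057 -0.042]
0.03 46 [-0.071 -0.061 -0.048]
0.045 49 [-0.077 -0.065 -0.051]
0.06 36 [-0.123 -0.065 -0.056]
0.075 34 [-0.097 -0.07  -0.061]
```

View pics/t4.png

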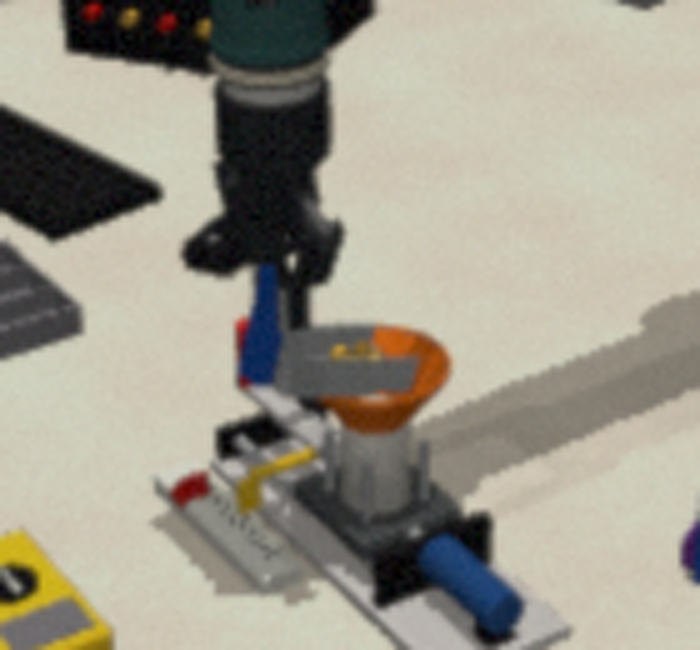

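>>> jog_arm:
  motion:
    - {"dx": -0.4, "dy": 0.03, "dz": -0.3, "turn": 0}
    - {"dx": -0.6, "dy": 0.05, "dz": -0.2, "turn": 0}
    - {"dx": -0.5, "dy": 0.04, "dz": 0, "turn": 0}
    - {"dx": -0.3, "dy": 0.03, "dz": 0, "turn": 0}
    - {"dx": -0.25, "dy": 0.02, "dz": 0, "turn": 0}
    - {"dx": -0.2, "dy": 0.02, "dz": 0.1, "turn": 0}
    - {"dx": 0, "dy": 0, "dz": 0, "turn": 0}
  grip_force: 25

```text
time: 14.78
tool_pos: [0.5791, -0.0201, 0.2381]
tcp_rot: [-3.139, 0.128, -0.002]
wrist_force: [0.3, 0.4, -2.2]
width: 0.312
```

```bash
python3 tilt.py t5
```

```text
n 90 axis tilt deg 13.4 x [0.008 0.026] z [-0.045  0.018]
14.8333 pos [ 0.5791 -0.0201  0.238 ] along 0.0536 lat 0.0002 F [ 0.1  0.5 -2.8] w 2.686755151358301
0.0 48 [-0.061 -0.039  0.015]
0.015 37 [-0.068 -0.054 -0.041]
0.03 57 [-0.122 -0.061 -0.047]
0.045 43 [-0.121 -0.063 -0.053]
0.06 47 [-0.112 -0.066 -0.055]
0.075 32 [-0.081 -0.067 -0.059]
```

>>> jog_arm:
  motion:
    - {"dx": 0.4, "dy": -0.03, "dz": 0, "turn": 0}
    - {"dx": 0.1, "dy": 0, "dz": -0.3, "turn": 0}
    - {"dx": 0, "dy": 0, "dz": -0.3, "turn": 0}
    - {"dx": 0, "dy": 0, "dz": 0, "turn": 0}
    - {"dx": -0.2, "dy": 0.02, "dz": 0, "turn": 0}
    - {"dx": -0.2, "dy": 0.02, "dz": 0, "turn": 0}
    - {"dx": -0.2, "dy": 0.02, "dz": 0.1, "turn": 0}
    - {"dx": 0, "dy": 0, "dz": 0, "turn": 0}

```text
time: 15.5
tool_pos: [0.581, -0.0202, 0.2337]
tcp_rot: [3.139, -0.127, 0.013]
wrist_force: [7.5, -0.2, -0.7]
width: 0.311
```

```bash
python3 tilt.py t6
```

```text
n 94 axis tilt deg 15.6 x [0.007 0.028] z [-0.046  0.015]
15.55 pos [ 0.581  -0.0202  0.2337] along 0.0555 lat 0.0003 F [ 6.8 -0.3 -0.6] w 2.6682015341438867
0.0 41 [-0.06  -0.041  0.011]
0.015 37 [-0.067 -0.056 -0.043]
0.03 57 [-0.121 -0.061 -0.047]
0.045 49 [-0.122 -0.066 -0.052]
0.06 47 [-0.118 -0.068 -0.054]
0.075 24 [-0.078 -0.067 -0.061]
```

>>> jog_arm:
  motion:
    - {"dx": -0.2, "dy": 0.02, "dz": 0.1, "turn": 0}
    - {"dx": -0.2, "dy": 0.02, "dz": 0.15, "turn": 0}
    - {"dx": -0.2, "dy": 0.02, "dz": 0.15, "turn": 0}
    - {"dx": -0.2, "dy": 0.02, "dz": 0.15, "turn": 0}
    - {"dx": 0, "dy": 0, "dz": 0, "turn": 0}

```text
time: 15.97
tool_pos: [0.5736, -0.0193, 0.2397]
tcp_rot: [3.139, -0.127, 0.015]
wrist_force: [8.4, -0.4, -0.6]
width: 0.312
```

```bash
python3 tilt.py t7
```

```text
n 99 axis tilt deg 20.4 x [0.007 0.031] z [-0.042  0.019]
16.0167 pos [ 0.5736 -0.0193  0.2396] along 0.048 lat 0.0006 F [ 7.8 -1.   0.8] w 2.6647991459294187
0.0 43 [-0.066 -0.043  0.012]
0.015 44 [-0.072 -0.057 -0.047]
0.03 52 [-0.124 -0.065 -0.052]
0.045 42 [-0.12  -0.067 -0.055]
0.06 38 [-0.088 -0.072 -0.063]
0.075 13 [-0.081 -0.073 -0.069]
```

View pics/t7.png

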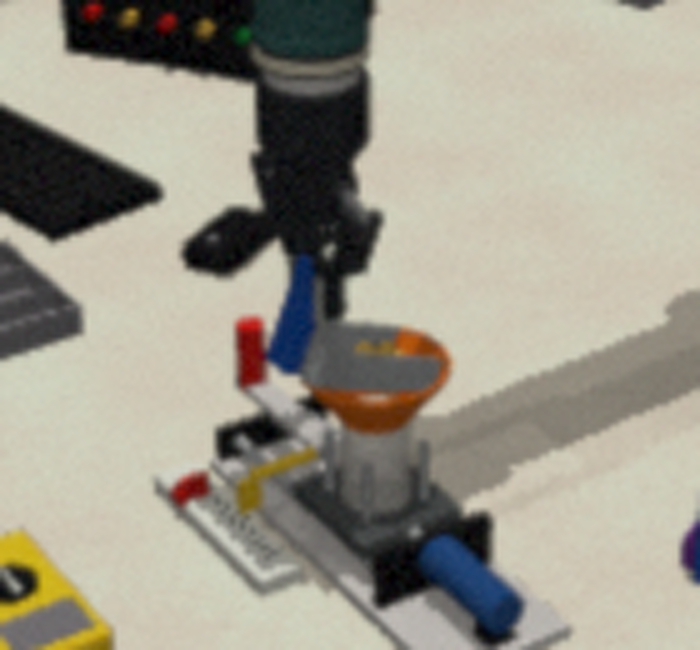

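>>> jog_arm:
  motion:
    - {"dx": 0.4, "dy": -0.03, "dz": 0, "turn": 0}
    - {"dx": 0.4, "dy": -0.03, "dz": -0.3, "turn": 0}
    - {"dx": 0.2, "dy": -0.02, "dz": -0.4, "turn": 0}
    - {"dx": 0, "dy": 0, "dz": 0, "turn": 0}
    - {"dx": -0.3, "dy": 0.02, "dz": 0.15, "turn": 0}
    - {"dx": -0.3, "dy": 0.02, "dz": 0.15, "turn": 0}
    - {"dx": -0.3, "dy": 0.02, "dz": 0.2, "turn": 0}
    - {"dx": -0.3, "dy": 0.02, "dz": 0.2, "turn": 0}
    - {"dx": -0.3, "dy": 0.02, "dz": 0.2, "turn": 0}
    - {"dx": 0, "dy": 0, "dz": 0, "turn": 0}

```text
time: 16.85
tool_pos: [0.5694, -0.0188, 0.2419]
tcp_rot: [-3.138, 0.128, -0.018]
wrist_force: [11.1, 1.0, 0.3]
width: 0.311
```

```bash
python3 tilt.py t8
```

```text
n 101 axis tilt deg 22.8 x [0.007 0.034] z [-0.041  0.018]
16.9 pos [ 0.5695 -0.0188  0.2418] along 0.0439 lat 0.0008 F [11.3  0.9  0.8] w 2.652115511330993
0.0 47 [-0.066 -0.046  0.012]
0.015 46 [-0.076 -0.058 -0.047]
0.03 47 [-0.11  -0.067 -0.055]
0.045 37 [-0.088 -0.071 -0.059]
0.06 32 [-0.093 -0.076 -0.067]
0.075 7 [-0.085 -0.077 -0.071]
```

>>> jog_arm:
  motion:
    - {"dx": -0.3, "dy": 0.02, "dz": 0.1, "turn": 0}
    - {"dx": -0.3, "dy": 0.02, "dz": 0.1, "turn": 0}
    - {"dx": -0.3, "dy": 0.02, "dz": 0.15, "turn": 0}
    - {"dx": -0.3, "dy": 0.02, "dz": 0.15, "turn": 0}
    - {"dx": 0, "dy": 0, "dz": 0, "turn": 0}

```text
time: 17.32
tool_pos: [0.5584, -0.0182, 0.2483]
tcp_rot: [-3.139, 0.127, -0.023]
wrist_force: [11.2, 0.5, 3.7]
width: 0.31
```

```bash
python3 tilt.py t9
```

```text
n 91 axis tilt deg 27.0 x [0.008 0.038] z [-0.039  0.02 ]
17.3667 pos [ 0.5585 -0.0182  0.2483] along 0.0329 lat 0.0005 F [10.4 -0.7  4.2] w 2.639451714827644
0.0 49 [-0.071 -0.05   0.012]
0.015 45 [-0.08  -0.062 -0.051]
0.03 34 [-0.084 -0.071 -0.061]
0.045 38 [-0.099 -0.08  -0.069]
0.06 11 [-0.091 -0.082 -0.076]
```

View pics/t9.png

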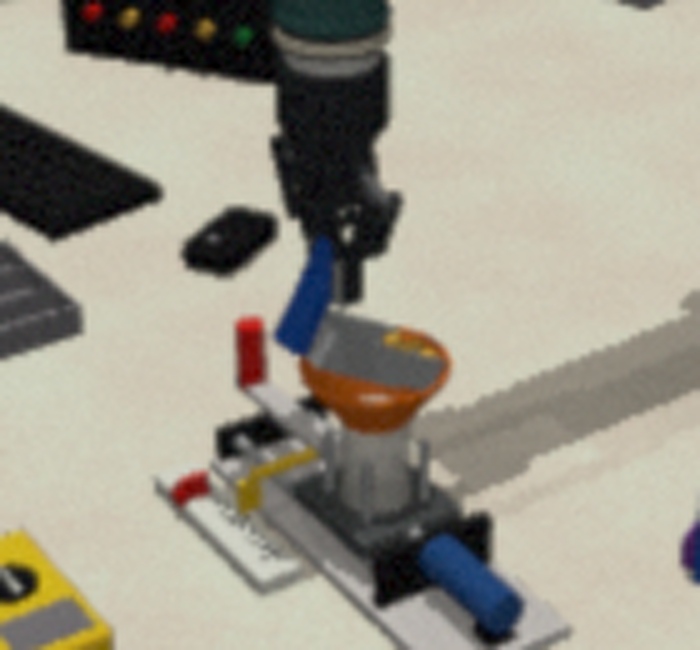

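>>> jog_arm:
  motion:
    - {"dx": 0.6, "dy": -0.05, "dz": 0, "turn": 0}
    - {"dx": 0.6, "dy": -0.05, "dz": -0.2, "turn": 0}
    - {"dx": 0.5, "dy": -0.04, "dz": -0.4, "turn": 0}
    - {"dx": 0.3, "dy": -0.03, "dz": -0.4, "turn": 0}
    - {"dx": 0, "dy": 0, "dz": 0, "turn": 0}
    - {"dx": 0, "dy": 0, "dz": 0, "turn": 0}

```text
time: 17.87
tool_pos: [0.5747, -0.0198, 0.2364]
tcp_rot: [-3.139, 0.128, -0.005]
wrist_force: [2.7, -0.1, 10.0]
width: 0.313
```

```bash
cat >> tilt.py <<'E'
y=(cv2.inRange(hsv,(15,110,60),(32,255,255))>0)&(np.abs(P[...,0]-.5257)<.08)&(np.abs(P[...,1]+.016)<.08)
n,l,st,c=cv2.connectedComponentsWithStats(y.astype(np.uint8))
for i in range(1,n):
  if st[i,4]>3:print('gold',c[i].round(1),st[i,4],np.median(P[l==i],0).round(3))
E
python3 tilt.py t10
```

```text
n 101 axis tilt deg 21.5 x [0.009 0.034] z [-0.043  0.02 ]
17.9167 pos [ 0.5747 -0.0198  0.2365] along 0.0491 lat 0.0002 F [ 2.2  0.9 10.1] w 2.6817146631447657
0.0 50 [-0.066 -0.044  0.012]
0.015 47 [-0.075 -0.06  -0.048]
0.03 50 [-0.121 -0.069 -0.053]
0.045 46 [-0.124 -0.074 -0.061]
0.06 29 [-0.088 -0.076 -0.067]
gold [319.8 180.5] 29 [ 0.503 -0.017  0.163]
gold [293.  205.3] 55 [ 0.586 -0.088  0.053]
```

>>> jog_arm:
  motion:
    - {"dx": -0.2, "dy": 0.02, "dz": 0.4, "turn": 0}
    - {"dx": -0.3, "dy": 0.02, "dz": 0.15, "turn": 0}
    - {"dx": -0.3, "dy": 0.02, "dz": 0.15, "turn": 0}
    - {"dx": -0.3, "dy": 0.02, "dz": 0.15, "turn": 0}
    - {"dx": -0.3, "dy": 0.02, "dz": 0.15, "turn": 0}
    - {"dx": -0.3, "dy": 0.02, "dz": 0.1, "turn": 0}
    - {"dx": -0.3, "dy": 0.02, "dz": 0.1, "turn": 0}
    - {"dx": -0.3, "dy": 0.02, "dz": 0.1, "turn": 0}
    - {"dx": 0, "dy": 0, "dz": 0, "turn": 0}

```text
time: 18.67
tool_pos: [0.5543, -0.0186, 0.2499]
tcp_rot: [3.138, -0.128, 0.018]
wrist_force: [10.8, -0.5, 1.6]
width: 0.309
```

```bash
python3 tilt.py t11
```

```text
n 102 axis tilt deg 33.5 x [0.007 0.045] z [-0.035  0.019]
18.7167 pos [ 0.5544 -0.0186  0.2498] along 0.0288 lat -0.0003 F [10.7 -0.4  2.1] w 2.653813040649326
0.0 55 [-0.08  -0.053  0.015]
0.015 40 [-0.087 -0.07  -0.057]
0.03 35 [-0.097 -0.079 -0.066]
0.045 20 [-0.099 -0.086 -0.078]
gold [319.7 179. ] 18 [ 0.499 -0.023  0.167]
gold [292.9 205.2] 56 [ 0.584 -0.089  0.052]
```

>>> jog_arm:
  motion:
    - {"dx": -0.3, "dy": 0.02, "dz": 0.1, "turn": 0}
    - {"dx": -0.3, "dy": 0.02, "dz": 0.1, "turn": 0}
    - {"dx": -0.3, "dy": 0.02, "dz": 0.1, "turn": 0}
    - {"dx": -0.3, "dy": 0.02, "dz": 0.1, "turn": 0}
    - {"dx": -0.2, "dy": 0.02, "dz": 0.1, "turn": 0}
    - {"dx": 0, "dy": 0, "dz": 0, "turn": 0}

```text
time: 19.22
tool_pos: [0.539, -0.0173, 0.254]
tcp_rot: [3.139, -0.128, 0.012]
wrist_force: [9.0, 0.2, 2.7]
width: 0.315
```

```bash
python3 tilt.py t12
```

```text
n 103 axis tilt deg 42.5 x [0.008 0.05 ] z [-0.028  0.019]
19.2667 pos [ 0.539  -0.0173  0.2539] along 0.0134 lat -0.0003 F [9.  0.7 2. ] w 2.6421964749111373
0.0 49 [-0.088 -0.061  0.013]
0.015 29 [-0.103 -0.085 -0.071]
0.03 17 [-0.106 -0.096 -0.08 ]
gold [292.9 205.1] 58 [ 0.584 -0.089  0.051]
```

>>> jog_arm:
  motion:
    - {"dx": -0.3, "dy": 0.02, "dz": 0.1, "turn": 0}
    - {"dx": -0.3, "dy": 0.02, "dz": 0.1, "turn": 0}
    - {"dx": -0.3, "dy": 0.02, "dz": 0.1, "turn": 0}
    - {"dx": 0, "dy": 0, "dz": 0, "turn": 0}
    - {"dx": 0.4, "dy": -0.03, "dz": 0.1, "turn": 0}
    - {"dx": 0.5, "dy": -0.04, "dz": 0.1, "turn": 0}
    - {"dx": 0.5, "dy": -0.04, "dz": 0, "turn": 0}
    - {"dx": 0.5, "dy": -0.04, "dz": 0, "turn": 0}
    - {"dx": 0.4, "dy": -0.03, "dz": 0, "turn": 0}
    - {"dx": 0, "dy": 0, "dz": 0, "turn": 0}
    - {"dx": 0, "dy": 0, "dz": 0, "turn": 0}
    - {"dx": 0, "dy": 0, "dz": 0, "turn": 0}

```text
time: 20.27
tool_pos: [0.5495, -0.0183, 0.2572]
tcp_rot: [3.139, -0.127, -0.003]
wrist_force: [-0.1, -0.4, -1.9]
width: 0.316
```

```bash
python3 tilt.py t13
```

```text
n 104 axis tilt deg 42.2 x [0.007 0.051] z [-0.029  0.02 ]
20.3167 pos [ 0.5496 -0.0183  0.2575] along 0.024 lat -0.0004 F [-0.8 -0.6 -1.7] w 2.629823866611227
0.0 53 [-0.09  -0.064  0.015]
0.015 24 [-0.103 -0.089 -0.075]
0.03 15 [-0.106 -0.098 -0.087]
gold [293.  205.2] 57 [ 0.585 -0.089  0.053]
```

View pics/t13.png

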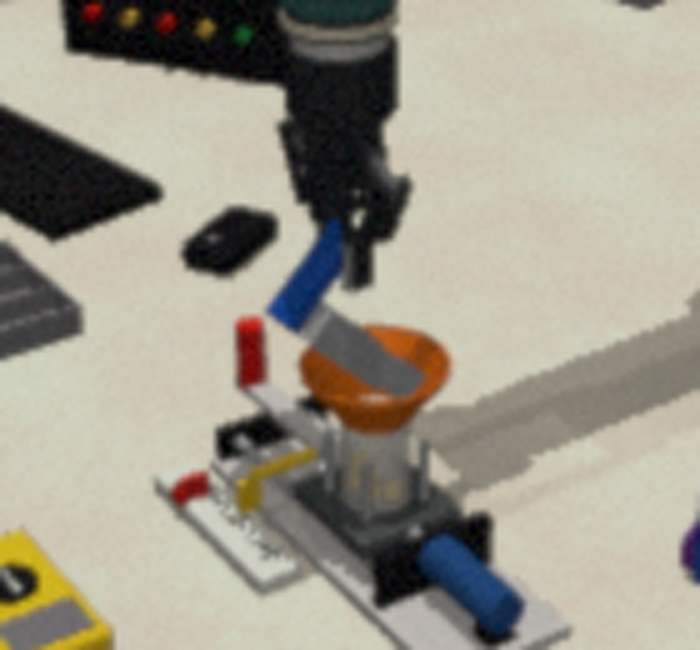

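>>> jog_arm:
  motion:
    - {"dx": 0.4, "dy": 0, "dz": 0.5, "turn": 0}
    - {"dx": -0.6, "dy": 0, "dz": 0, "turn": 0}
    - {"dx": 0.6, "dy": 0.4, "dz": 0, "turn": 0}
    - {"dx": -0.6, "dy": -0.4, "dz": 0, "turn": 0}
    - {"dx": 0.6, "dy": 0, "dz": 0, "turn": 0}
    - {"dx": 0, "dy": 0, "dz": 0, "turn": 0}
    - {"dx": 0, "dy": 0, "dz": 0, "turn": 0}
    - {"dx": 0, "dy": 0, "dz": 0, "turn": 0}

```text
time: 20.98
tool_pos: [0.5541, -0.0183, 0.2626]
tcp_rot: [-3.139, 0.128, 0.0]
wrist_force: [0.0, 0.2, -1.8]
width: 0.309
```

```bash
python3 - <<'E'
from h import *
f=[]
for i in range(16):
    im,d=viewer.read_camera('scene');f.append(bot.read_state()['wrist_force'])
print(np.mean(f,0),np.std(f,0)/4);hsv=cv2.cvtColor(im,cv2.COLOR_RGB2HSV);P=cloud('scene',d)
# every gold-ish pixel on/around the rig and bench
y=cv2.inRange(hsv,(15,70,50),(35,255,255));n,l,st,c=cv2.connectedComponentsWithStats(y)
for i in range(1,n):
  if st[i,4]>1 and 150<c[i][0]<480 and 130<c[i][1]<330:print(c[i].round(1),st[i,2:],np.median(P[l==i],0).round(3))
E
```

```text
[ 0.22697242  0.12583301 -2.13229387] [0.12155168 0.10390024 0.07860083]
[330.  182.5] [1 2 2] [ 0.309 -0.188  0.002]
[158.5 199.5] [2 2 2] [ 0.95  -0.532 -0.001]
[293.2 205.1] [17 14 83] [ 0.574 -0.09   0.05 ]
[318.  205.3] [3 4 9] [0.53  0.008 0.08 ]
[153.5 206. ] [2 1 2] [ 0.981 -0.502 -0.004]
[153. 210.] [1 3 3] [ 0.981 -0.531 -0.04 ]
[155.8 213.5] [3 4 4] [ 0.981 -0.505 -0.042]
[173. 218.] [3 3 3] [ 0.951 -0.362  0.002]
[243.3 232.5] [ 38  35 655] [ 0.801 -0.079  0.034]
[161.8 221.2] [3 5 6] [ 0.981 -0.431 -0.038]
[163.5 219.5] [2 2 2] [ 0.981 -0.388 -0.007]
[164.5 225.5] [2 2 2] [ 0.981 -0.399 -0.042]
[167.7 228.3] [3 4 7] [ 0.982 -0.358 -0.027]
[169.7 232.3] [2 2 3] [ 0.981 -0.343 -0.044]
[181.  232.5] [1 2 2] [ 0.961 -0.255  0.002]
[184.5 232.5] [2 2 2] [ 0.951 -0.25  -0.001]
[177.3 237. ] [2 3 3] [ 0.978 -0.258 -0.01 ]
[174.  238.5] [3 2 4] [ 0.98  -0.303 -0.047]
[176.5 241.5] [2 2 2] [ 0.981 -0.274 -0.043]
[179.  240.5] [1 2 2] [ 0.978 -0.243 -0.02 ]
[181.2 247.3] [ 6  8 14] [ 0.882 -0.663 -0.396]
[190.5 246.2] [4 3 4] [ 0.965 -0.161 -0.001]
[186.  247.7] [3 2 3] [ 0.979 -0
[... 569 characters left out ...]
 [2 2 2] [0.95  0.119 0.001]
[213.7 292.3] [2 2 3] [ 0.784 -0.628 -0.745]
[221.3 297. ] [2 3 3] [ 0.979  0.101 -0.018]
[219.4 299.4] [4 2 5] [ 0.978  0.083 -0.044]
[226.5 300.5] [2 2 2] [0.978 0.141 0.   ]
[223.  302.5] [1 2 2] [ 0.978  0.105 -0.039]
[225.5 303.5] [2 2 2] [ 0.978  0.127 -0.024]
[224.4 307. ] [4 5 5] [ 0.781 -0.497 -0.749]
[227.5 307. ] [2 1 2] [ 0.978  0.139 -0.029]
[229.5 309.2] [2 3 4] [ 0.978  0.152 -0.028]
[229.8 314.2] [3 5 6] [ 0.784 -0.423 -0.743]
[233.  318.7] [3 2 3] [ 0.783 -0.401 -0.75 ]
[235.4 322.2] [4 4 5] [ 0.785 -0.367 -0.746]
[238.2 321.5] [3 2 4] [ 0.979  0.208 -0.027]
[242.  325.5] [1 2 2] [ 0.979  0.233 -0.02 ]
[242.  329.5] [1 2 2] [ 0.979  0.226 -0.044]
```

>>> jog_arm:
  motion:
    - {"dx": 0, "dy": 0, "dz": 1, "turn": 0}
    - {"dx": 0, "dy": 0, "dz": 2, "turn": 0}
    - {"dx": 0, "dy": 0, "dz": 1.7, "turn": 0}
    - {"dx": -0.4, "dy": 1, "dz": 0, "turn": 0}
    - {"dx": -0.8, "dy": 2, "dz": 0, "turn": 0}
    - {"dx": -1, "dy": 3, "dz": 0, "turn": 0}
    - {"dx": -1, "dy": 3, "dz": 0, "turn": 0}
    - {"dx": -1, "dy": 3, "dz": 0, "turn": 0}
    - {"dx": -1, "dy": 3, "dz": 0, "turn": 0}
    - {"dx": -1, "dy": 3, "dz": 0, "turn": 0}
    - {"dx": -1, "dy": 3, "dz": 0, "turn": 0}
    - {"dx": -1, "dy": 3, "dz": 0, "turn": 0}
  grip_force: 40

```text
time: 22.78
tool_pos: [0.4705, 0.2234, 0.3095]
tcp_rot: [-3.139, 0.127, 0.001]
wrist_force: [0.4, -1.0, -2.2]
width: 0.31
```

>>> jog_arm:
  motion:
    - {"dx": -1, "dy": 3, "dz": 0, "turn": 0}
    - {"dx": -1, "dy": 3, "dz": -1, "turn": 0}
    - {"dx": -0.8, "dy": 2.6, "dz": -2, "turn": 0}
    - {"dx": -0.4, "dy": 1.7, "dz": -3, "turn": 0}
    - {"dx": 0, "dy": 1, "dz": -3, "turn": 0}
    - {"dx": 0, "dy": 0, "dz": -3, "turn": 0}
    - {"dx": 0, "dy": 0, "dz": -2.5, "turn": 0}
    - {"dx": 0, "dy": 0, "dz": -1.5, "turn": 0}
    - {"dx": 0, "dy": 0, "dz": -1, "turn": 0}
    - {"dx": 0, "dy": 0, "dz": -1, "turn": 0}
    - {"dx": 0, "dy": 0, "dz": 0, "turn": 0}
    - {"dx": 0, "dy": 0, "dz": 0, "turn": 0}

```text
time: 23.78
tool_pos: [0.44, 0.3348, 0.13]
tcp_rot: [-3.139, 0.128, -0.0]
wrist_force: [-0.6, 0.3, -1.6]
width: 0.313
```

```bash
python3 tilt.py t14
```

```text
n 167 axis tilt deg 43.5 x [0.006 0.05 ] z [-0.028  0.02 ]
23.8333 pos [0.4406 0.3351 0.1309] along -0.1133 lat 0.3431 F [-0.5  0.2 -2.1] w 2.6693684105536244
0.0 41 [-0.094 -0.07   0.005]
0.015 25 [-0.105 -0.09  -0.07 ]
0.03 20 [-0.113 -0.095 -0.081]
gold [293.2 205. ] 60 [ 0.581 -0.089  0.053]
```

>>> jog_arm:
  motion:
    - {"dx": 0, "dy": 0, "dz": -0.8, "turn": 0}
    - {"dx": 0.2, "dy": 0, "dz": -0.8, "turn": 0}
    - {"dx": 0.5, "dy": -0.04, "dz": -0.4, "turn": 0}
    - {"dx": 0.6, "dy": -0.05, "dz": -0.4, "turn": 0}
    - {"dx": 0.6, "dy": -0.05, "dz": -0.4, "turn": 0}
    - {"dx": 0.6, "dy": -0.05, "dz": -0.4, "turn": 0}
    - {"dx": 0.6, "dy": -0.05, "dz": -0.4, "turn": 0}
    - {"dx": 0.6, "dy": -0.05, "dz": -0.4, "turn": 0}
    - {"dx": 0, "dy": 0, "dz": 0, "turn": 0}
  grip_force: 20

```text
time: 24.58
tool_pos: [0.4828, 0.3336, 0.0941]
tcp_rot: [-3.134, 0.128, -0.016]
wrist_force: [4.7, -1.3, 12.7]
width: 0.311
```

```bash
python3 tilt.py t15
```

```text
n 165 axis tilt deg 21.8 x [0.01  0.037] z [-0.041  0.023]
24.6333 pos [0.4826 0.3336 0.0943] along -0.0715 lat 0.345 F [ 4.  -1.7 12.7] w 2.6448020656034443
0.0 61 [-0.095 -0.061  0.008]
0.015 50 [-0.096 -0.09  -0.049]
0.03 66 [-0.095 -0.08  -0.056]
0.045 54 [-0.095 -0.081 -0.06 ]
0.06 44 [-0.095 -0.084 -0.069]
0.075 34 [-0.096 -0.092 -0.073]
0.09 40 [-0.096 -0.093 -0.091]
0.105 44 [-0.096 -0.093 -0.091]
gold [293.2 205.1] 58 [ 0.583 -0.088  0.052]
```

>>> jog_arm:
  motion:
    - {"dx": 0.4, "dy": -0.03, "dz": -0.4, "turn": 0}
    - {"dx": 0.4, "dy": -0.03, "dz": -0.4, "turn": 0}
    - {"dx": 0.4, "dy": -0.03, "dz": -0.4, "turn": 0}
    - {"dx": 0.4, "dy": -0.03, "dz": -0.4, "turn": 0}
    - {"dx": 0.4, "dy": -0.03, "dz": -0.4, "turn": 0}
    - {"dx": 0.4, "dy": -0.03, "dz": -0.4, "turn": 0}
    - {"dx": 0.3, "dy": -0.03, "dz": -0.4, "turn": 0}
    - {"dx": 0.2, "dy": 0, "dz": -0.2, "turn": 0}
    - {"dx": 0, "dy": 0, "dz": 0, "turn": 0}

```text
time: 25.38
tool_pos: [0.5114, 0.3316, 0.0638]
tcp_rot: [-3.134, 0.128, -0.015]
wrist_force: [4.9, -0.8, 10.4]
width: 0.311
```

```bash
python3 tilt.py t16
```

```text
n 136 axis tilt deg 2.4 x [0.01  0.022] z [-0.05  0.02]
25.4333 pos [0.5113 0.3315 0.0638] along -0.0426 lat 0.3452 F [ 6.1 -1.3  9.5] w 2.6242682800607406
0.0 54 [-0.063 -0.044  0.011]
0.015 41 [-0.065 -0.056 -0.033]
0.03 41 [-0.064 -0.056 -0.033]
0.045 37 [-0.065 -0.056 -0.035]
0.06 45 [-0.064 -0.061 -0.035]
0.075 43 [-0.064 -0.057 -0.036]
0.09 34 [-0.064 -0.057 -0.036]
0.105 31 [-0.066 -0.063 -0.061]
gold [293.3 205. ] 59 [ 0.583 -0.088  0.052]
```

>>> jog_arm:
  motion:
    - {"dx": 0.1, "dy": 0, "dz": -0.2, "turn": 0}
    - {"dx": 0, "dy": 0, "dz": -0.2, "turn": 0}
    - {"dx": 0, "dy": 0, "dz": 0, "turn": 0}

```text
time: 25.68
tool_pos: [0.5137, 0.3319, 0.0611]
tcp_rot: [-3.133, 0.127, -0.02]
wrist_force: [6.5, -1.0, 13.2]
width: 0.312
```

>>> jog_arm:
  motion:
    - {"dx": 0, "dy": 0, "dz": 0, "turn": 0}
    - {"dx": 0, "dy": 0, "dz": 0, "turn": 0}
    - {"dx": 0, "dy": 0, "dz": 0, "turn": 0}
    - {"dx": 0, "dy": 0, "dz": 0, "turn": 0}
    - {"dx": 0, "dy": 0, "dz": 0, "turn": 0}
    - {"dx": 0, "dy": 0, "dz": 0, "turn": 0}
  fingers: 8.54

```text
time: 26.18
tool_pos: [0.5064, 0.3294, 0.0551]
tcp_rot: [3.138, -0.127, -0.002]
wrist_force: [-0.1, 0.0, -0.3]
width: 0.999
```

>>> jog_arm:
  motion:
    - {"dx": 0, "dy": 0, "dz": 0.5, "turn": 0}
    - {"dx": 0, "dy": 0, "dz": 1.5, "turn": 0}
    - {"dx": 0, "dy": 0, "dz": 3, "turn": 0}
    - {"dx": 0, "dy": 0, "dz": 3, "turn": 0}
    - {"dx": 0, "dy": 0, "dz": 3, "turn": 0}
    - {"dx": 0, "dy": 0, "dz": 3, "turn": 0}
    - {"dx": 0, "dy": 0, "dz": 3, "turn": 0}
    - {"dx": 0, "dy": -1, "dz": 2.5, "turn": 0}
    - {"dx": 0, "dy": -2.5, "dz": 0, "turn": 0}
    - {"dx": 0, "dy": -3.5, "dz": 0, "turn": 0}
    - {"dx": 0, "dy": -3.5, "dz": 0, "turn": 0}
    - {"dx": 0, "dy": -3.5, "dz": 0, "turn": 0}

```text
time: 27.18
tool_pos: [0.5067, 0.1887, 0.2514]
tcp_rot: [-3.139, 0.125, -0.001]
wrist_force: [0.2, -1.5, -0.2]
width: 1.004
```

>>> jog_arm:
  motion:
    - {"dx": 0, "dy": -3.5, "dz": 0, "turn": 0}
    - {"dx": 0, "dy": -3.5, "dz": 0, "turn": 0}
    - {"dx": 0, "dy": -3.5, "dz": 0, "turn": 0}
    - {"dx": 0, "dy": -3.5, "dz": 0, "turn": 0}
    - {"dx": 0, "dy": -3.5, "dz": 0, "turn": 0}
    - {"dx": 0, "dy": -3.5, "dz": 0, "turn": 0}
    - {"dx": 0, "dy": -3.5, "dz": 0, "turn": 0}
    - {"dx": 0, "dy": -3.5, "dz": 0, "turn": 0}
    - {"dx": 0, "dy": -3.5, "dz": 0, "turn": 0}
    - {"dx": 0, "dy": -3.5, "dz": 0, "turn": 0}
    - {"dx": 0, "dy": -2.5, "dz": 0, "turn": 0}
    - {"dx": 0, "dy": -1, "dz": 0, "turn": 0}

```text
time: 28.18
tool_pos: [0.5066, -0.1986, 0.2511]
tcp_rot: [3.137, -0.132, 0.0]
wrist_force: [-0.1, 0.4, -0.3]
width: 1.004
```

```bash
python3 - <<'E'
from h import *
im,d=viewer.read_camera('top');im2,d2=viewer.read_camera('scene');s=bot.read_state();print(s['time'],s['tool_pos'],s['q'].round(2),s['width'])
R=cv2.Rodrigues(s['tcp_rot'])[0];print('jaw',np.degrees(np.arctan2(R[1,1],R[0,1])))
np.savez('after.npz',im=im,d=d,im2=im2,d2=d2)
a=cv2.resize(im[165:300,195:330],None,fx=3,fy=3,interpolation=2);b=cv2.resize(im2[140:275,270:400],None,fx=3,fy=3,interpolation=2)
cv2.imwrite('pics/after.png',np.hstack([a,b])[:,:,::-1])
for n,i,D in(('top',im,d),('scene',im2,d2)):
  hsv=cv2.cvtColor(i,cv2.COLOR_RGB2HSV);P=cloud(n,D);y=cv2.inRange(hsv,(12,80,40),(35,255,255));y[(P[...,0]>.72)|(P[...,0]<.2)|(abs(P[...,1])>.6)|(P[...,2]<-.02)]=0
  N,l,st,c=cv2.connectedComponentsWithStats(y)
  for k in range(1,N):
    if st[k,4]>2:print(n,c[k].round(1),st[k,2:],np.median(P[l==k],0).round(3))
E
```

```text
28.2833 [ 0.50678313 -0.19667244  0.25086207] [-0.42  0.01  1.88  0.    1.24  1.24] 1.0011687835811878
jaw -94.81513507318832
top [322.3 189.7] [2 2 3] [0.576 0.001 0.165]
top [346.8 199.9] [ 8 19 63] [ 0.554 -0.086  0.056]
top [336.  192.2] [3 2 4] [ 0.57  -0.043  0.159]
top [312.7 197. ] [2 3 3] [0.552 0.029 0.164]
top [326.2 205.2] [10  7 46] [ 0.536 -0.015  0.067]
top [310.5 206.5] [2 2 4] [0.522 0.035 0.165]
top [343. 210.] [3 3 7] [ 0.514 -0.066  0.162]
top [313.  210.3] [3 2 3] [0.512 0.027 0.156]
top [325.3 212.5] [11  8 46] [ 0.512 -0.012  0.067]
top [315.4 217.2] [10 10 23] [0.487 0.021 0.163]
top [341.3 214. ] [2 3 3] [ 0.501 -0.06   0.163]
top [332.4 220.7] [16  7 39] [ 0.479 -0.035  0.163]
scene [314.3 184.3] [ 32  22 477] [ 0.513 -0.039  0.149]
scene [293.5 204.7] [17 14 76] [ 0.573 -0.089  0.052]
scene [317.5 205. ] [4 3 6] [0.533 0.008 0.081]
```

>>> jog_arm:
  motion:
    - {"dx": 0.4, "dy": -0.2, "dz": -1, "turn": 0}
    - {"dx": 0, "dy": 0, "dz": -2.5, "turn": 0}
    - {"dx": 0, "dy": 0, "dz": -2.5, "turn": 0}
    - {"dx": 0, "dy": 0, "dz": -2.5, "turn": 0}
    - {"dx": 0, "dy": 0, "dz": -2.5, "turn": 0}
    - {"dx": 0, "dy": 0, "dz": -2.5, "turn": 0}
    - {"dx": 0, "dy": 0, "dz": -1.6, "turn": 0}
    - {"dx": 0, "dy": 0, "dz": -1, "turn": 0}
    - {"dx": 0, "dy": 0, "dz": 0, "turn": 0}
    - {"dx": 0, "dy": 0, "dz": 0, "turn": 0}

```text
time: 29.12
tool_pos: [0.511, -0.1962, 0.0894]
tcp_rot: [-3.138, 0.125, 0.001]
wrist_force: [0.6, 0.0, -0.7]
width: 1.002
```

>>> jog_arm:
  motion:
    - {"dx": 0, "dy": 0, "dz": 0, "turn": 0}
    - {"dx": 0, "dy": 0, "dz": 0, "turn": 0}
    - {"dx": 0, "dy": 0, "dz": 0, "turn": 0}
    - {"dx": 0, "dy": 0, "dz": 0, "turn": 0}
    - {"dx": 0, "dy": 0, "dz": 0, "turn": 0}
    - {"dx": 0, "dy": 0, "dz": 0, "turn": 0}
    - {"dx": 0, "dy": 0, "dz": 0, "turn": 0}
    - {"dx": 0, "dy": 0, "dz": 0, "turn": 0}
  fingers: 0
  grip_force: 80

```text
time: 29.78
tool_pos: [0.5114, -0.1995, 0.0911]
tcp_rot: [3.136, -0.127, 0.002]
wrist_force: [-3.0, -5.3, 3.4]
width: 0.264
```

```bash
cat > gap.py <<'E'
from h import *
import sys
u=np.array([-.082,-.9966]);F=np.array([.5257,-.016])
def run(ims):
  for n,(im,d) in ims.items():
    hsv=cv2.cvtColor(im,cv2.COLOR_RGB2HSV);P=cloud(n,d)
    red=(cv2.inRange(hsv,(0,120,50),(8,255,255))|cv2.inRange(hsv,(172,120,50),(180,255,255)))>0
    yel=cv2.inRange(hsv,(20,120,60),(34,255,255))>0
    def pts(m,z,lat):
      v,uu=np.nonzero(m);X=onplane(n,np.c_[uu,v],z)
      r=X[:,:2]-F;al=r@u;la=r@[-u[1],u[0]];k=(abs(al-.11)<.07)&(la>lat[0])&(la<lat[1]);return al[k],la[k]
    # pointer tip region at z=.024 (bent-down end), blade at z .024 (mid height)
    a,l=pts(yel,.024,(.055,.09));b,lb=pts(red,.026,(.055,.11))
    print(n,'pointer',len(a),np.median(a).round(4),'lat',np.percentile(l,[5,95]).round(3),'mark',len(b),np.median(b).round(4) if len(b) else '', 'lat',np.percentile(lb,[5,50,95]).round(3) if len(b) else '','GAP mm',(1e3*(np.median(b)-np.median(a))).round(1))
if __name__=='__main__':
  z=np.load('top0.npz');y=np.load('scene0.npz');run({'top':(z['im'],z['d']),'scene':(y['im'],y['d'])})
  run({n:viewer.read_camera(n) for n in('top','scene')});s=bot.read_state();print(s['time'],s['tool_pos'],s['wrist_force'].round(1),s['width']*8.54)
E
python3 gap.py
```

```text
top pointer 5 0.0701 lat [0.056 0.069] mark 4 0.1182 lat [0.093 0.101 0.105] GAP mm 48.1
scene pointer 20 0.0852 lat [0.056 0.073] mark 22 0.1188 lat [0.086 0.096 0.109] GAP mm 33.6
top pointer 4 0.0703 lat [0.056 0.068] mark 3 0.1177 lat [0.103 0.106 0.109] GAP mm 47.5
scene pointer 20 0.0852 lat [0.056 0.073] mark 22 0.1188 lat [0.086 0.096 0.109] GAP mm 33.6
29.8833 [ 0.51137267 -0.19947719  0.09106678] [-2.7 -6.7  3.4] 2.233314135458565
```

>>> jog_arm:
  motion:
    - {"dx": -0.03, "dy": -0.4, "dz": 0, "turn": 0}
    - {"dx": -0.03, "dy": -0.4, "dz": 0, "turn": 0}
    - {"dx": -0.04, "dy": -0.45, "dz": 0, "turn": 0}
    - {"dx": -0.04, "dy": -0.45, "dz": 0, "turn": 0}
    - {"dx": -0.04, "dy": -0.45, "dz": 0, "turn": 0}
    - {"dx": -0.04, "dy": -0.45, "dz": 0, "turn": 0}
    - {"dx": -0.04, "dy": -0.45, "dz": 0, "turn": 0}
    - {"dx": -0.04, "dy": -0.45, "dz": 0, "turn": 0}
    - {"dx": -0.04, "dy": -0.45, "dz": 0, "turn": 0}
    - {"dx": -0.03, "dy": -0.4, "dz": 0, "turn": 0}
    - {"dx": 0, "dy": -0.2, "dz": 0, "turn": 0}
    - {"dx": 0, "dy": 0, "dz": 0, "turn": 0}

```text
time: 30.88
tool_pos: [0.508, -0.2416, 0.091]
tcp_rot: [-3.136, 0.129, -0.002]
wrist_force: [-0.5, 9.8, 7.8]
width: 0.263
```

```bash
python3 gap.py | tail -3; python3 - <<'E'
from h import *
u=np.array([-.082,-.9966]);F=np.array([.5257,-.016]);o=[]
for n in('top','scene'):
    im,d=viewer.read_camera(n);np.savez(f'{n}p.npz',im=im,d=d);P=cloud(n,d);hsv=cv2.cvtColor(im,cv2.COLOR_RGB2HSV)
    r=P[...,:2]-F;al=r@u;la=r@[-u[1],u[0]]
    red=(cv2.inRange(hsv,(0,120,50),(8,255,255))|cv2.inRange(hsv,(172,120,50),(180,255,255)))>0
    yel=cv2.inRange(hsv,(20,110,50),(34,255,255))>0
    box=(abs(al-.11)<.07)&(la>.0)&(la<.12)&(P[...,2]<.07)
    for nm,m in(('yel',yel),('red',red)):
        v,uu=np.nonzero(m&box)
        for k in np.argsort(v)[::1]:
            if la[v[k],uu[k]]>.04:print(n,nm,(uu[k],v[k]),'al',al[v[k],uu[k]].round(3),'la',la[v[k],uu[k]].round(3),'z',P[v[k],uu[k],2].round(3))
    a=cv2.resize(im[165:235,320:390] if n=='top' else im2[170:240,260:330] if 0 else im[170:240,260:330],None,fx=5,fy=5,interpolation=2);o.append(a)
cv2.imwrite('pics/gap.png',np.hstack(o)[:,:,::-1])
E
```

```text
top pointer 3 0.1146 lat [0.064 0.08 ] mark 3 0.1181 lat [0.096 0.102 0.106] GAP mm 3.4
scene pointer 20 0.1287 lat [0.058 0.075] mark 24 0.1188 lat [0.084 0.096 0.109] GAP mm -9.8
30.9833 [ 0.50806595 -0.24132231  0.09098814] [-0.3  8.4  7.6] 2.2317958095049306
top yel (np.int64(361), np.int64(190)) al 0.111 la 0.078 z 0.047
top yel (np.int64(361), np.int64(191)) al 0.111 la 0.074 z 0.053
top yel (np.int64(361), np.int64(192)) al 0.112 la 0.071 z 0.047
top yel (np.int64(360), np.int64(193)) al 0.107 la 0.065 z 0.062
top yel (np.int64(361), np.int64(193)) al 0.111 la 0.066 z 0.056
top yel (np.int64(360), np.int64(194)) al 0.108 la 0.062 z 0.063
top yel (np.int64(361), np.int64(194)) al 0.112 la 0.063 z 0.056
top yel (np.int64(360), np.int64(195)) al 0.108 la 0.059 z 0.057
top yel (np.int64(361), np.int64(195)) al 0.111 la 0.059 z 0.061
top yel (np.int64(360), np.int64(196)) al 0.108 la 0.055 z 0.06
top yel (np.int64(361), np.int64(196)) al 0.113 la 0.057 z 0.053
top yel (np.int64(360), np.int64(197)) al 0.109 la 0.053 z 0.054
top yel (np.int64(361), np.int64(197)) al 0.113 la 0.053 z
[... 5027 characters left out ...]
4(208)) al 0.116 la 0.106 z 0.026
scene red (np.int64(277), np.int64(208)) al 0.115 la 0.102 z 0.025
scene red (np.int64(278), np.int64(208)) al 0.118 la 0.096 z 0.021
scene red (np.int64(279), np.int64(208)) al 0.118 la 0.092 z 0.019
scene red (np.int64(280), np.int64(208)) al 0.113 la 0.09 z 0.022
scene red (np.int64(281), np.int64(208)) al 0.118 la 0.084 z 0.016
scene red (np.int64(275), np.int64(209)) al 0.118 la 0.11 z 0.022
scene red (np.int64(276), np.int64(209)) al 0.113 la 0.108 z 0.023
scene red (np.int64(277), np.int64(209)) al 0.116 la 0.102 z 0.02
scene red (np.int64(275), np.int64(210)) al 0.112 la 0.113 z 0.021
scene red (np.int64(276), np.int64(210)) al 0.113 la 0.108 z 0.019
```

>>> jog_arm:
  motion:
    - {"dx": -0.02, "dy": -0.2, "dz": 0, "turn": 0}
    - {"dx": -0.02, "dy": -0.2, "dz": 0, "turn": 0}
    - {"dx": -0.01, "dy": -0.2, "dz": 0, "turn": 0}
    - {"dx": 0, "dy": 0, "dz": 0, "turn": 0}
    - {"dx": 0, "dy": 0, "dz": 0, "turn": 0}
    - {"dx": 0, "dy": 0, "dz": 0, "turn": 0}
    - {"dx": 0, "dy": 0, "dz": 0, "turn": 0}

```text
time: 31.67
tool_pos: [0.5076, -0.247, 0.091]
tcp_rot: [-3.136, 0.129, -0.002]
wrist_force: [0.1, 8.8, 7.0]
width: 0.258
```

```bash
cat > fine.py <<'E'
from h import *
u=np.array([-.082,-.9966]);F=np.array([.5257,-.016]);N=8
for n in('top','scene'):
    fr=[viewer.read_camera(n) for _ in range(N)];im=np.mean([f[0] for f in fr],0).astype(np.uint8);d=np.median([f[1] for f in fr],0)
    P=cloud(n,d);hsv=cv2.cvtColor(im,cv2.COLOR_RGB2HSV);r=P[...,:2]-F;al=r@u;la=r@[-u[1],u[0]];z=P[...,2]
    red=(cv2.inRange(hsv,(0,100,40),(8,255,255))|cv2.inRange(hsv,(172,100,40),(180,255,255)))>0
    yel=cv2.inRange(hsv,(19,90,40),(36,255,255))>0
    y=yel&(abs(al-.115)<.02)&(la>.055)&(la<.084)&(z<.065)
    y2=y&(z<.045);m=red&(abs(al-.115)<.03)&(la>.082)&(la<.104)&(z<.05)
    for nm,k in(('ptr all',y),('ptr low',y2),('mark',m)):
        if k.any():print(n,nm,k.sum(),'al med',np.median(al[k]).round(4),'mean',al[k].mean().round(4),'p10-90',np.percentile(al[k],[10,90]).round(4))
    if n=='top': # row-wise subpixel columns weighted by colour excess, cast on the known heights
        f=im.astype(float);ye=np.clip(np.minimum(f[...,0],f[...,1])-f[...,2]-25,0,None);re=np.clip(f[...,0]-np.maximum(f[...,1],f[...,2])-25,0,None)
        for nm,w,rows,c0,zz in(('ptr',ye,range(191,198),361,.054),('mark',re,range(182,189),363,.034)):
            a=[]
            for v in rows:
                c=np.arange(c0-5,c0+7);ww=w[v,c]
                if ww.sum()>20:a.append(((onplane(n,[((c*ww).sum()/ww.sum(),v)],zz)[0][:2]-F)@u).round(4))
            print('top sub',nm,np.median(a).round(4) if a else None,a)
    np.savez(n+'f.npz',im=im)
s=bot.read_state();print(s['time'],s['tool_pos'],'along',((s['tool_pos'][:2]-F)@u).round(4),s['wrist_force'].round(1))
E
python3 fine.py
```

```text
top ptr all 12 al med 0.1156 mean 0.1164 p10-90 [0.1146 0.1188]
top mark 5 al med 0.1178 mean 0.1179 p10-90 [0.1173 0.1184]
top sub ptr 0.1161 [np.float64(0.1156), np.float64(0.1159), np.float64(0.1158), np.float64(0.1161), np.float64(0.1163), np.float64(0.1165), np.float64(0.1165)]
top sub mark 0.1174 [np.float64(0.1165), np.float64(0.1174), np.float64(0.118), np.float64(0.1173), np.float64(0.1174), np.float64(0.1175)]
scene ptr all 37 al med 0.1155 mean 0.1157 p10-90 [0.1132 0.1192]
scene ptr low 19 al med 0.1154 mean 0.1155 p10-90 [0.1138 0.1168]
scene mark 21 al med 0.1169 mean 0.1172 p10-90 [0.1155 0.1187]
32.4667 [ 0.50763293 -0.24700472  0.09101449] along 0.2317 [0.4 9.4 7.2]
```

>>> jog_arm:
  motion:
    - {"dx": -0.01, "dy": -0.16, "dz": 0, "turn": 0}
    - {"dx": 0, "dy": 0, "dz": 0, "turn": 0}
    - {"dx": 0, "dy": 0, "dz": 0, "turn": 0}
    - {"dx": 0, "dy": 0, "dz": 0, "turn": 0}

```text
time: 32.8
tool_pos: [0.5075, -0.2485, 0.091]
tcp_rot: [-3.136, 0.129, -0.002]
wrist_force: [0.1, 8.7, 6.8]
width: 0.265
```

```bash
python3 fine.py; python3 - <<'E'
from h import *
t=np.load('topf.npz')['im'];s=np.load('scenef.npz')['im']
k=lambda a,f:cv2.resize(a,None,fx=f,fy=f,interpolation=2)
A=k(t[175:225,330:380],8);B=k(s[180:230,255:305],8);C=k(t[165:265,205:305],4)[:200];D=k(s[165:265,290:390],4)[:,:400]
cv2.imwrite('pics/final.png',np.vstack([np.hstack([A,B]),np.hstack([C,D[:200]])])[:,:,::-1])
# scoop flatness
z=np.load('after.npz');P=cloud('top',z['d']);r=P[...,:2]-[.5064,.3294];h=np.array([-.9966,.082]);al=r@h;la=r@[h[1],-h[0]]
for a in np.arange(.015,.12,.02):
    q=(al>a)&(al<a+.02)&(abs(la)<.02);print('scoop floor z',round(a,3),np.median(P[...,2][q]).round(4))
E
```

```text
top ptr all 13 al med 0.1176 mean 0.1173 p10-90 [0.1151 0.1188]
top ptr low 1 al med 0.1162 mean 0.1162 p10-90 [0.1162 0.1162]
top mark 5 al med 0.1178 mean 0.1178 p10-90 [0.1172 0.1184]
top sub ptr 0.1179 [np.float64(0.1167), np.float64(0.1167), np.float64(0.1175), np.float64(0.1181), np.float64(0.1181), np.float64(0.1179), np.float64(0.118)]
top sub mark 0.1173 [np.float64(0.1166), np.float64(0.1173), np.float64(0.1181), np.float64(0.1173), np.float64(0.1173), np.float64(0.1174)]
scene ptr all 39 al med 0.1166 mean 0.1173 p10-90 [0.1154 0.1215]
scene ptr low 21 al med 0.1163 mean 0.1167 p10-90 [0.1155 0.1176]
scene mark 20 al med 0.1167 mean 0.117 p10-90 [0.1157 0.1185]
33.6 [ 0.50752931 -0.24852287  0.09101043] along 0.2332 [0.4 9.8 6.9]
scoop floor z 0.015 0.0039
scoop floor z 0.035 0.0056
scoop floor z 0.055 0.0054
scoop floor z 0.075 0.0132
scoop floor z 0.095 0.002
scoop floor z 0.115 0.0018
```

View pics/final.png

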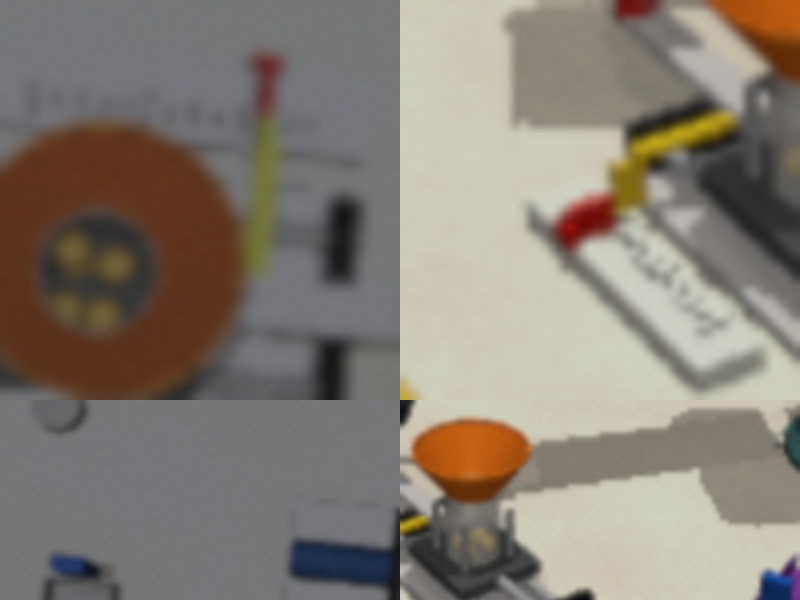

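```bash
python3 - <<'E'
from h import *
fr=[viewer.read_camera('top') for _ in range(12)];im=np.mean([f[0] for f in fr],0).astype(np.uint8);d=np.median([f[1] for f in fr],0);P=cloud('top',d)
hsv=cv2.cvtColor(im,cv2.COLOR_RGB2HSV);y=(cv2.inRange(hsv,(12,60,30),(36,255,255))>0)
N,l,st,c=cv2.connectedComponentsWithStats(y.astype(np.uint8))
for k in range(1,N):
    p=np.median(P[l==k],0)
    if st[k,4]>2 and abs(p[0]-.55)<.4 and abs(p[1])<.75:print('gold',c[k].round(1),st[k,2:],p.round(3))
f=im.astype(float);w=((f[...,0]+f[...,1])/2-f[...,2])
print('yellowness in tube rows 201-217 cols 332-350');print(w[201:218,333:351].astype(int))
print('height mm');print((P[201:218,333:351,2]*1e3).astype(int))
print('scoop: max yellowness',w[200:250,205:245].max(), 'ref before',(lambda i:((i[...,0]+i[...,1])/2-i[...,2])[215:250,215:250].max())(np.load('top0.npz')['im'].astype(float)))
E
```

```text
gold [352.4 135.6] [ 44  27 761] [ 0.782 -0.108  0.036]
gold [361.6 200.5] [ 6 22 77] [ 0.555 -0.136  0.056]
gold [343.  190.5] [ 5  2 10] [ 0.575 -0.065  0.164]
gold [336. 192.] [3 1 3] [ 0.57  -0.043  0.163]
gold [328.4 198.2] [4 4 5] [ 0.55  -0.018  0.167]
gold [355.8 197.2] [3 3 5] [ 0.556 -0.106  0.163]
gold [340.8 206.8] [11  8 57] [ 0.533 -0.062  0.066]
gold [340.2 213.5] [11  6 47] [ 0.51  -0.062  0.066]
gold [329.7 217.8] [ 8 10 27] [ 0.493 -0.023  0.161]
gold [357.3 215.1] [3 3 7] [ 0.499 -0.11   0.161]
gold [350.9 221.9] [11  7 25] [ 0.478 -0.092  0.161]
yellowness in tube rows 201-217 cols 332-350
[[44 44 45 43 38 33 27 21 16 14 19 27 32 38 43 45 45 45]
 [44 43 42 35 27 17 11  8  5  4  5 10 15 24 33 42 46 45]
 [43 41 35 25 18 16 14  7  1  0  0  0  4 11 20 33 43 44]
 [45 37 26 15 22 33 33 23  7  0  0  1  2  3 10 22 35 43]
 [42 33 20 17 31 45 44 35 17  6  9 11  9  3  4 13 26 40]
 [38 26 14 18 37 46 47 40 25 19 28 32 27 14  4  8 20 37]
 [37 23  8 12 29 42 43 38 32 33 42 46 40 27  7  4 16 35]
 [36 22  6  5 17 30 34 31 29 34 44 47 42 27  7  4 16 33]
 [35 21  4  1  6 18 22 18 1
[... 1114 characters left out ...]
  50  59  62  63  52  51  64  65  65  63  52  78 115 119]
 [129 125 119  51  49  51  53  51  49  50  52  59  60  50  51  75 121 125]
 [130 125 121  50  50  50  49  51  50  52  51  52  52  51  49  82 121 124]
 [131 127 122  51  64  66  67  50  51  61  61  51  49  49  50  97 123 127]
 [133 129 126 119  66  66  67  62  63  66  68  66  51  51  50 121 124 128]
 [135 133 130 123 121  67  65  62  65  65  65  66  61  50 120 124 127 130]
 [141 136 132 128 125 120 122  50  62  64  65  64  52 121 124 127 128 134]
 [143 141 135 132 129 127 124 123 122 121 122 120 123 125 129 130 131 136]
 [147 143 143 135 133 131 130 127 125 126 127 128 128 130 133 134 136 141]]
scoop: max yellowness 5.5 ref before 44.5
```

```bash
python3 -c "
from workcell import bot
s=bot.read_state();print(s['time'],s['tool_pos'],s['wrist_force'],s['width']);print(bot.finish_job())"
```

```text
34.2 [ 0.50752658 -0.24853287  0.09103599] [0.57001149 8.79898591 7.11765387] 0.26233335567646293
the job is handed in; nothing more can be done
None
```

I handed the job in at 34.2 s. All the checks below agree that it was done as asked, though the count of five balls is partly inferred.

- **Tipping the scoop:** The jog moves cannot tilt the tool, so I tipped the scoop by turning it in the jaws. I pressed its spout first against the outside of the funnel and then against the inside, to about 42°. The steady push was about 11 N, with 16 N at first contact.
- **Balls:** From above, four balls are directly visible in the tube. One of them sits about 15 mm higher than the rest, so I take the fifth to be underneath it. No brass colour remains in the scoop or on the bench, and the scoop's weight dropped by about five balls (0.85 N).
- **Scoop:** It stands upright and empty on the bench, about 0.35 m to the canister side of the rig. The depth readings show its floor flat at bench height.
- **Cart:** The red post is held at 80 N against the spring, with a wrist force of about 9 N along the pull. The top view put the pointer within about 0.6 mm of the red mark, and the scene view within about 0.4 mm. The camera calibration is only good to about 2 mm.
- **Disagreement:** An early gap estimate from the scene camera (33.6 mm against 48 mm from the top camera) was wrong, because it used the wrong height for the pointer. I replaced it with the depth-based measurement before the final alignment.

The arm did not go near the other things on the bench, but I made no before-and-after check of them.

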